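Clear a leaf drill jig of chips and hold its hinge leaf in line for the pin

ROBOT

A 6-joint arm with a two-finger parallel gripper is mounted at the origin on the work surface; the furniture and walls round the work are solid. World frame = base frame: x ahead of the robot, y to its left, z up, the work surface at z = 0. Lengths are in mm, angles in rad, forces in N, time in s.
With the tool pointing down it reaches from about 350 to 975 mm from the base axis. Payload 7.1 kg.
Tool frame: the origin (TCP) lies on the centre line of the jaws, within the pads' length; the fingertips stand 25 mm ahead of it and the grasp point (between the pads) lies 6 mm ahead of it (ctrl.nose_length is the distance from the TCP to the fingertips, in mm); x points along the fingers, y is the direction in which the jaws open and shut, and the axes are right-handed (so a half turn about x gives the same grasp; the last joint's range is limited). The gripper opens to 88 mm and grips with 3 to 60 N. Pads are 20 mm wide; open, the fingers measure 115 mm over their backs; the gripper's body (75 mm by 178 mm) begins 61 mm behind the grasp point.
Start: joints at [-1.161, 0.423, 1.63, -0, 1.089, -0.019], TCP at [259.877, -568.391, 247.675] pointing down, gripper open.
Joint ranges: [-3, 3], [-0.9, 2.11], [0.09, 2.58], [-1.31, 4.45], [0.11, 2.69], [-2.54, 2.54]. Speed limits (rad/s): [2.39, 2.39, 3.01, 3.14, 3.14, 3.14].

INTERFACE

Orientations are given as a rotation vector (axis times angle).
In Python, from workcell import ctrl gives the robot as it stands.
- The arm moves only by the tool arm_command, never from a script. Its argument "deltas" is a list of rows, each a list of 4 numbers: the shift along the tool's x, y, z in m, then the turn about the tool's x in rad. In form: [[tx, ty, tz, yaw], ...]. A call has 1 to 10 rows; each row shifts and turns the pose as measured when the row begins, along the tool's axes as they then stand; what a row does not reach is not made up. A row lasts 1/10 s, in which the tool goes at most 50 mm and 8.59 degrees, less where a joint would pass 70% of its speed; a pose out of reach is approached as far as the arm can. A call is refused whole if a number of a shift passes 0.05 or a number of a turn 0.15, either way. A call with a gripper value outside its range is refused whole. "hand" is the finger opening in m, from 0 to 0.0878, set as the call begins (left out, the last holds). The fingers move at their own pace and stop on an object; the grip force is fixed at half the most. Time passes only in rows, so rows that do not move let the fingers close. It gives the time, the measured TCP pose, the force and the opening at its end, in the units of the state.
- ctrl.get_obs(): the state, without advancing time (a new reading comes with each control period).
- ctrl.get_image(name): name is "side" or "top" or "wrist"; returns the picture (400x640x3 uint8, red, green, blue); there is no depth.
- ctrl.get_calibration(name): a dict with "fx", "fy", "cx", "cy" (pixels), "R" (3x3) and "t" (3): a world point X has camera coordinates R X + t. Camera axes: x right, y down, z forward; pixel columns grow to the right and rows downward; lengths in mm; the calibration is good to about 2 mm. A picture is of the moment at which its call begins: read the wrist's pose just before it. get_calibration takes no time and is no camera call; for the wrist camera it gives the pose at the moment of the call.
- ctrl.close_job(): hands the job in, once; it reports no verdict.
The state is a dict: "t": time; "qpos": joint angles; "qvel": joint speeds; "joint_torque": joint torques, N m; "ee_pos": TCP position; "orientation": TCP orientation; "ft_force": force on the tool from outside, world axes, zero at the start; "moment": the same for the moment, N m; "width": finger opening in mm.
Only numpy, scipy, OpenCV 4.12 (cv2) and the standard library are available. Lean on these libraries where they do the work, as an engineer would, in place of code of your own. Each camera call takes 0.05 s, during which the arm holds its last target.

TASK

With the scraper block, wipe the four drilling chips off the drill jig's base plate onto the bench (keep the fingers off the chips), then set the scraper aside on the bench, clear of the jig. Now pick up the loose hinge leaf and lay it flat on the clean base, its knuckle between the two knuckles at the jamb block so that the holes line up for the hinge pin. Finish while still holding it there: keep your grip on the leaf and keep pressing it down firmly, about 10 N, so that I can push the pin through; leave the pin and the other things on the bench where they are.

Things in the scene. Friction and masses are not known exactly. Their poses are not given: they have to be found in the camera images.
- jig: fixed drill jig, z up: dark steel base plate 170 (x) by 104 (y) mm, flat top 24 mm above the bench. A jamb block crosses its +x end: front face at x = 63 mm, top 48 mm above the bench. Just before it two steel hinge knuckles, diameter 20, bore 9 mm, span y = 21 to 45 and -45 to -21 mm, tops at 44 mm. Origin: on the bench under the plate's middle. Yaw within 0.3 rad
- jig_bore (a point): middle of the 42 mm gap between the jig's knuckles, on the hinge axis (along the jig's y): 51.5 mm toward +x from the jig's origin, 34 mm above the bench. The leaf's knuckle comes here
- leaf: loose hinge leaf, 0.35 kg: aluminium plate 110 (x) by 84 (y) by 12 mm, a steel knuckle beyond its +x edge, a black bar handle on top. Origin: middle of the underside, z up. It starts flat on the bench left or right of the jig, yaw within 0.3 rad. Home: flat on the base plate, yaw as the jig's, origin 18 mm toward -x from the jig's and 24 mm above the bench
- leaf_bore (a point): middle of the leaf's knuckle, on its bore (along the leaf's y): 69.5 mm toward +x and 10 mm up from the leaf's origin. Knuckle 37 mm wide, diameter 20, bore 9 mm, ends bevelled 2 mm, its bottom level with the plate's underside. Home, it has 2.5 mm of play each side in the gap and 1.5 mm to the jamb's face
- leaf_handle (a point): middle of the leaf's handle bar: 4 mm toward +x and 48 mm up from the leaf's origin, above the centre of mass. The bar runs along the leaf's x, 64 mm long, 14 mm wide, 14 mm high (41 to 55 mm above the underside), on two posts; the space beside it is free above the plate
- scraper: scraper block, 0.12 kg, standing upright on the bench on the side of the jig away from the leaf: 92 mm long (its x), 24 mm thick (its y), 65 mm high; grey plastic shoe 20 mm high, wooden grip 82 by 22 mm above it. Origin at the middle of its underside, z up; yaw within 0.4 rad
- chip_0: one of four curled metal drilling chips, a silvery coil 17 mm long (its x) and 9 mm thick, starting on top of the jig's base plate (origin between x = -60 and -4 mm, y = -26 and 24 mm of the jig); origin under its middle
- chip_1: one of four curled metal drilling chips, a silvery coil 17 mm long (its x) and 9 mm thick, starting on top of the jig's base plate (origin between x = -60 and -4 mm, y = -26 and 24 mm of the jig); origin under its middle
- chip_2: one of four curled metal drilling chips, a silvery coil 17 mm long (its x) and 9 mm thick, starting on top of the jig's base plate (origin between x = -60 and -4 mm, y = -26 and 24 mm of the jig); origin under its middle
- chip_3: one of four curled metal drilling chips, a silvery coil 17 mm long (its x) and 9 mm thick, starting on top of the jig's base plate (origin between x = -60 and -4 mm, y = -26 and 24 mm of the jig); origin under its middle
- pin: bystander: the hinge pin, a steel rod 8 mm thick and about 100 mm long with a round nose and one end bent sideways, lying on the bench before the jig; leave it for the colleague. Origin under the middle of the rod
- petri: bystander: clear round dish, 64 mm across, 16 mm high; origin under its middle
- vial: bystander: small standing vial with black cap, 23 mm by 54 mm high; origin under its middle
- dropper: bystander: amber dropper bottle, 31 mm by 91 mm high; origin under its middle
- card_box: bystander: white card box 100 by 72 by 28 mm; origin under its middle
- tape_roll: bystander: roll of tape lying flat, 64 mm across, 19 mm high; origin under its middle
There are look-alikes about, which are no part of the job. Of the things like the leaf, leave any that is blue; of the rest the larger one is meant.

How it is judged (in metres and radians):
On the way, in this order (a step that is already met when the one before it is completed fails the run):
1. the chips are wiped off the base plate onto the bench, the scraper still in hand (height (world z) of chip_0 between -0.03 and 0.02 m and height (world z) of chip_1 between -0.03 and 0.02 m and height (world z) of chip_2 between -0.03 and 0.02 m and height (world z) of chip_3 between -0.03 and 0.02 m and contact force between the fingers and scraper above 1 N), for 0.1 s.
2. the scraper is let go, aside on the bench (height (world z) of scraper between -0.03 and 0.03 m and horizontal distance between scraper and jig above 0.11 m and contact force between the fingers and scraper below 0.1 N and contact force between scraper and jig below 0.1 N), for 0.2 s.
3. the leaf is lifted off the bench by the gripper (height (world z) of leaf above 0.03 m and contact force between the fingers and leaf above 1 N and distance between leaf_bore and jig_bore above 0.02 m), for 0.1 s.
At the end, for the whole second after the job is handed in: Leaf flat on the base (0.04 rad); bore axes within 2.5 mm (fore-aft, height), 4 mm endways, parallel within 0.07 rad; still gripped (over 2 N) and pressed on the jig over 5.5 N. Chips on the bench below the base's top; scraper let go on the bench over 110 mm from the jig's middle (all of step 2 and x of leaf_bore in the frame of jig_bore between -0.0025 and 0.0025 m and y of leaf_bore in the frame of jig_bore between -0.004 and 0.004 m and z of leaf_bore in the frame of jig_bore between -0.0025 and 0.0025 m and angle between the y axis of leaf and the y axis of jig, either way round below 0.07 rad and angle between leaf's own z axis and vertical below 0.04 rad and x of leaf in the frame of jig below 0 m and contact force between the fingers and leaf above 2 N and contact force between leaf and jig above 5.5 N and linear speed of leaf below 0.01 m/s and height (world z) of chip_0 between -0.03 and 0.02 m and height (world z) of chip_1 between -0.03 and 0.02 m and height (world z) of chip_2 between -0.03 and 0.02 m and height (world z) of chip_3 between -0.03 and 0.02 m); the arm keeps its last pose, push and grip.
It fails at once if the fingers touch a chip (contact force between the fingers and chip_0 above 0.5 N or contact force between the fingers and chip_1 above 0.5 N or contact force between the fingers and chip_2 above 0.5 N or contact force between the fingers and chip_3 above 0.5 N).
It fails at once if a bystander or the pin is moved by more than 30 mm (distance of any of petri, vial, dropper, card_box, tape_roll, pin from where it was at the start of the episode above 0.03 m).
It also fails if it takes over 72 s, if anything falls off the work surface, if the arm or the gripper's body presses on something with over 40 N, if the wrist force passes 120 N, or if a joint passes its speed limit or range.

## Working session

There is one attempt and no reset: what is moved stays moved. The work goes in short steps, Python scripts to look and compute and a tool call to move; the robot and the scene stay as the last step left them, time stands still between calls to the robot, and variables do not carry over. Pictures are saved under pics/ and viewed, and the job is handed in when it is done.

Besides the shell and the picture viewer there is one more tool, called after ">>>" as name(argument=value, ...) on one line, values as JSON. arm_command: Moves the arm, as the interface text tells. Its arguments: {"type":"object","properties":{"deltas":{"type":"array","items":{"type":"array","items":{"type":"number"}}},"hand":{"type":"number"}},"required":["deltas"]}

```bash
ls; mkdir -p pics; python3 - <<'E'
from workcell import ctrl
import cv2,numpy as np
o=ctrl.get_obs()
for k,v in o.items(): print(k,v)
print(ctrl.nose_length)
for n in ["side","top"]:
    c=ctrl.get_calibration(n); print(n,c)
    cv2.imwrite(f"pics/{n}0.png",ctrl.get_image(n)[:,:,::-1])
E
```

```text
pics
t 0.0
qpos [-1.16100201e+00  4.23798183e-01  1.63067574e+00  6.82400012e-06
  1.08861526e+00 -1.89736442e-02]
qvel [ 0.00032335  0.00074533 -0.00020863  0.00062107 -0.00039893  0.00060941]
joint_torque [-1.49622396e-03 -5.44634485e+01 -2.73665106e+01  6.44056569e-02
  2.28396471e-02 -1.34722177e-04]
ee_pos [ 259.67907004 -567.93399254  246.9339129 ]
orientation [ 1.98479166  0.43370058 -1.98536996]
ft_force [ 0.24251463  0.39649161 -0.13166757]
moment [0.04530478 0.01072995 0.02483533]
width 87.83296358990525
25.0
side {'fx': 454.81596179061825, 'fy': 454.81596179061825, 'cx': 313.8250080420702, 'cy': 203.8580449369528, 'R': array([[ 0.99961572,  0.02732748, -0.00465043],
       [ 0.01080376, -0.53856607, -0.84251402],
       [-0.02552835,  0.84214001, -0.53865435]]), 't': array([-563.76040011,  126.10150516, 1414.39556538])}
top {'fx': 474.44135199831, 'fy': 474.44135199831, 'cx': 316.00098320579644, 'cy': 194.77968133832624, 'R': array([[-1.06595630e-01, -9.94302454e-01,  3.92730136e-05],
       [-9.72359240e-01,  1.04234923e-01, -2.08932020e-01],
       [ 2.07737527e-01, -2.23094277e-02, -9.77930166e-01]]), 't': array([ 193.05639982,  539.47497349, 1593.73181318])}
```

View pics/top0.png

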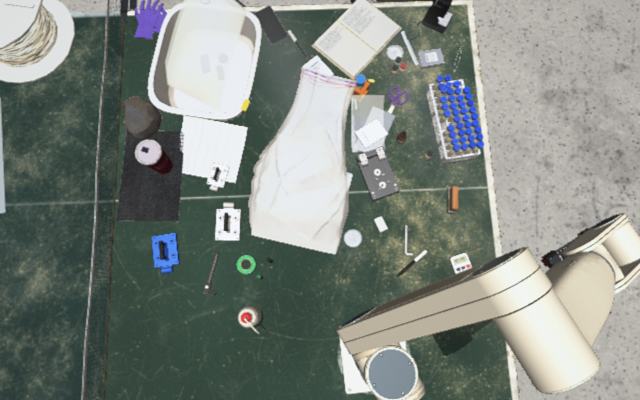

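View pics/side0.png

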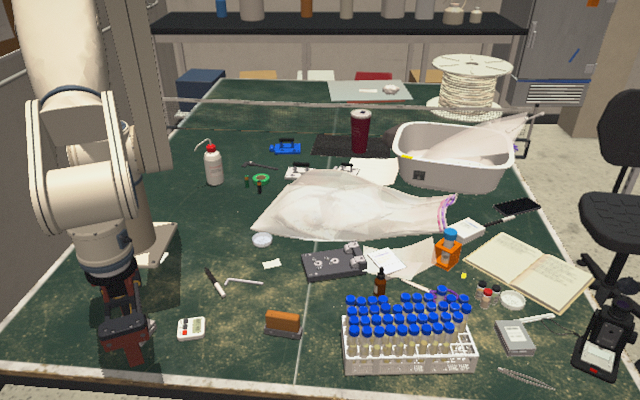

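```bash
cat > h.py <<'E'
import numpy as np,cv2
from workcell import ctrl
def unproj(n,uv,z,c=None):
    c=c or ctrl.get_calibration(n); R=np.array(c['R']);t=np.array(c['t'])
    d=R.T@np.array([(uv[0]-c['cx'])/c['fx'],(uv[1]-c['cy'])/c['fy'],1]); C=-R.T@t
    return C+d*(z-C[2])/d[2]
def proj(n,X,c=None):
    c=c or ctrl.get_calibration(n); p=np.array(c['R'])@np.array(X,float)+np.array(c['t'])
    return np.array([c['fx']*p[0]/p[2]+c['cx'],c['fy']*p[1]/p[2]+c['cy']])
def crop(img,x0,y0,x1,y1,s,name):
    a=cv2.resize(img[y0:y1,x0:x1],None,fx=s,fy=s,interpolation=cv2.INTER_CUBIC)
    cv2.imwrite(name,a)
E
python3 - <<'E'
from h import *
i=cv2.imread('pics/top0.png'); crop(i,340,130,480,230,5.7,'pics/t_jig.png'); crop(i,140,140,260,270,4.6,'pics/t_leaf.png')
i=cv2.imread('pics/side0.png'); crop(i,200,225,360,345,5,'pics/s_jig.png'); crop(i,240,120,400,200,5,'pics/s_leaf.png')
E
```

```text
(no output)
```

View pics/t_jig.png

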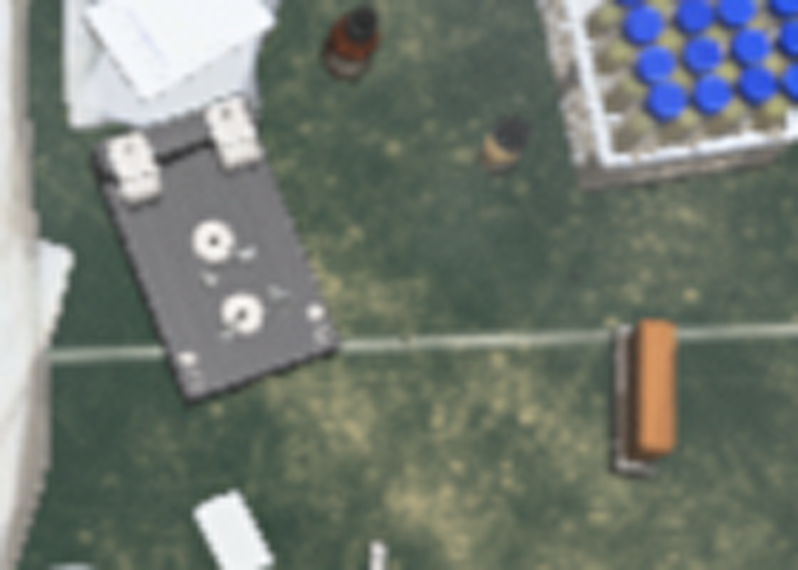

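View pics/t_leaf.png

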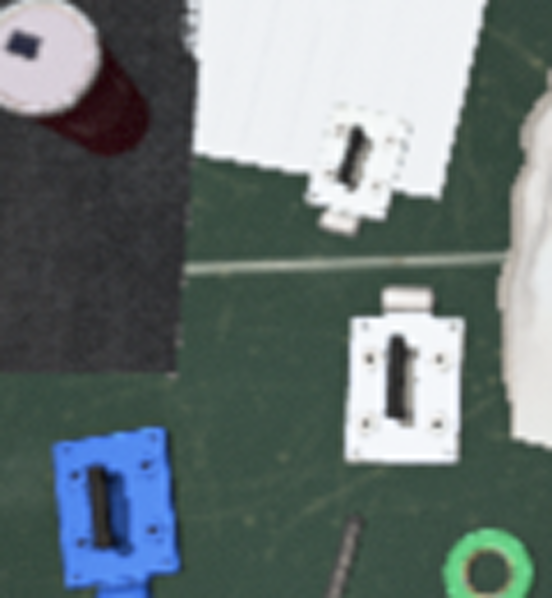

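View pics/s_jig.png

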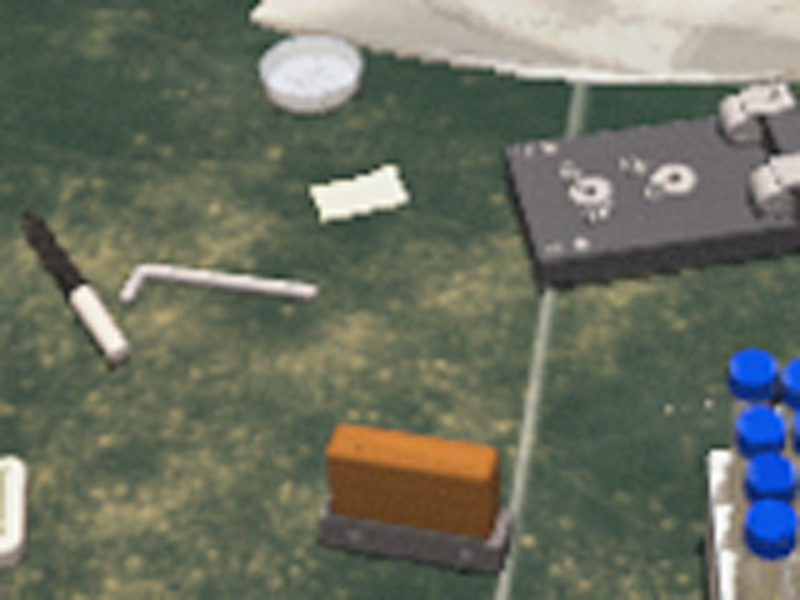

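View pics/s_leaf.png

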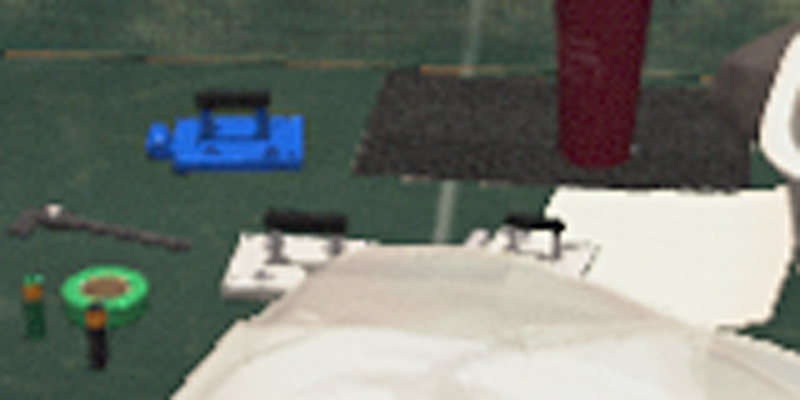

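```bash
cat >> h.py <<'E'
from scipy.spatial.transform import Rotation as Rn
def pose():
    o=ctrl.get_obs(); return np.array(o['ee_pos']),Rn.from_rotvec(o['orientation']).as_matrix(),o
def goto(target,yaw=None):
    """print tool-frame delta total; yaw = world angle wanted for tool y axis (mod pi)"""
    p,R,o=pose(); d=R.T@(np.array(target)-p)
    a=np.arctan2(R[1,1],R[0,1]); s=''
    if yaw is not None:
        e=(yaw-a+np.pi/2)%np.pi-np.pi/2
        s=f' turn about tool x {-e:.3f}'  # tool x down
        # shift in the frame midway is handled by splitting
    print('t',round(o['t'],2),'p',p.round(1),'jawyaw',round(a,3),'q6',round(o['qpos'][5],2),'delta mm',d.round(1),'rows',round(np.linalg.norm(d)/50,1),s,'F',np.round(o['ft_force'],1),'w',round(o['width'],1))
E
python3 - <<'E'
from h import *
c=ctrl.get_calibration('top')
f=lambda x,y:(340+x/5.7,130+y/5.7)
for nm,u,v,z in [('scr top a',658,320,65),('scr top b',655,455,65),('scr shoe TL',620,325,20),('shoe BL',615,472,0),('c0',190,402,0),('c1',340,347,0),('c0t',185,390,24),('c1t',338,340,24),('ch',245,253,28),('ch',208,278,28),('ch',277,292,28),('ch',225,332,28),('k1',130,165,44),('k2',232,135,44),('dropper',365,20,91),('vial',510,130,54)]:
    print(nm,unproj('top',f(u,v),z,c).round(0))
g=lambda x,y:(140+x/4.6,140+y/4.6)
for nm,u,v,z in [('LF knuck',408,298,20),('c',350,318,12),('c',463,318,12),('c',459,463,12),('c',345,462,12),('handle',399,377,55)]:
    print(nm,unproj('top',g(u,v),z,c).round(0))
for u,v in [(300,248),(330,80),(350,180)]: print(unproj('top',(u,v),60,c).round(0))
print(pose()[1].round(3))
goto([400,-400,250],0)
print(ctrl.get_calibration('wrist'))
E
```

```text
scr top a [ 534. -350.   65.]
scr top b [ 452. -335.   65.]
scr shoe TL [ 542. -341.   20.]
shoe BL [ 453. -328.    0.]
c0 [526. -69.   0.]
c1 [ 551. -169.    0.]
c0t [530. -64.  24.]
c1t [ 551. -163.   24.]
ch [ 612. -112.   28.]
ch [598. -87.  28.]
ch [ 585. -129.   28.]
ch [563. -93.  28.]
k1 [672. -46.  44.]
k2 [ 684. -112.   44.]
dropper [ 735. -195.   91.]
vial [ 666. -283.   54.]
LF knuck [562. 445.  20.]
c [553. 492.  12.]
c [543. 405.  12.]
c [432. 416.  12.]
c [442. 503.  12.]
handle [495. 450.  55.]
[379. 208.  60.]
[978.  38.  60.]
[596.  11.  60.]
[[-0.001  0.416 -0.909]
 [ 0.001 -0.909 -0.416]
 [-1.    -0.001 -0.   ]]
t 0.1 p [ 259.7 -568.   247. ] jawyaw -1.142 q6 -0.02 delta mm [  -2.9  -94.4 -197.4] rows 4.4  turn about tool x -1.142 F [ 0.9  0.3 -0.2] w 87.7
{'fx': 359.5559482693003, 'fy': 359.5559482693003, 'cx': 319.31651895666596, 'cy': 203.82679659614442, 'R': array([[ 0.41504606, -0.90979926, -0.00143943],
       [-0.87231382, -0.39839386,  0.2834624 ],
       [-0.25846734, -0.11639431, -0.95898227]]), 't': array([-624.60672827,  -34.63416136,  390.4872451 ])}
```

```bash
cat >> h.py <<'E'
def plan(target,yaw=None,step=48,n=None):
    p,R,o=pose(); p=p.copy(); a=np.arctan2(R[1,1],R[0,1])
    e=0 if yaw is None else (yaw-a+np.pi/2)%np.pi-np.pi/2
    D=np.array(target,float)-p
    n=n or int(max(1,np.ceil(np.linalg.norm(D)/step),np.ceil(abs(e)/0.14)))
    rows=[]
    for i in range(n):
        d=R.T@(D/n)/1000
        rows.append([round(float(x),4) for x in d]+[round(float(-e/n),4)])
        R=R@Rn.from_rotvec([-e/n,0,0]).as_matrix()
    goto(target,yaw)
    for k in range(0,n,10): print(str(rows[k:k+10]).replace(' ',''))
E
python3 -c "
from h import *
plan([497,-338,250],1.41)"
```

```text
t 0.1 p [ 259.7 -568.   247. ] jawyaw -1.142 q6 -0.02 delta mm [  -2.9 -110.5 -311.4] rows 6.6  turn about tool x 0.590 F [ 0.9  0.3 -0.2] w 87.7
[[-0.0004,-0.0158,-0.0445,0.0842],[-0.0004,-0.0195,-0.043,0.0842],[-0.0004,-0.023,-0.0412,0.0842],[-0.0004,-0.0264,-0.0391,0.0842],[-0.0004,-0.0296,-0.0368,0.0842],[-0.0004,-0.0326,-0.0342,0.0842],[-0.0004,-0.0353,-0.0313,0.0842]]
```

>>> arm_command(deltas=[[0, -0.016, -0.044, 0.084], [0, -0.02, -0.043, 0.084], [0, -0.023, -0.041, 0.084], [0, -0.026, -0.039, 0.084], [0, -0.03, -0.037, 0.084], [0, -0.033, -0.034, 0.084], [0, -0.035, -0.031, 0.084]])

```text
t: 0.8
ee_pos: [500.8, -335.8, 244.3]
orientation: [-2.115, 0.202, 2.123]
ft_force: [1.2, -1.5, -0.0]
width: 87.9
```

```bash
python3 - <<'E'
from h import *
plan([497,-338,250],1.41)
c=ctrl.get_calibration('wrist'); 
import pickle; pickle.dump(c,open('w1.pkl','wb'))
cv2.imwrite('pics/w1.png',ctrl.get_image('wrist')[:,:,::-1])
print(-np.array(c['R']).T@c['t'])
E
```

```text
t 0.8 p [ 500.8 -335.8  244.3] jawyaw -1.763 q6 1.15 delta mm [-5.7  2.9  3.3] rows 0.1  turn about tool x -0.032 F [ 1.2 -1.5 -0. ] w 87.9
[[-0.0057,0.0029,0.0033,-0.0316]]
[ 577.08327175 -351.78790838  380.39216787]
```

View pics/w1.png

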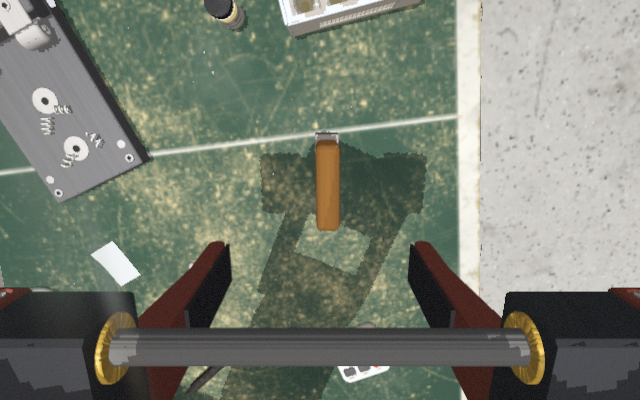

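```bash
python3 - <<'E'
from h import *
i=cv2.imread('pics/w1.png'); crop(i,290,120,370,245,4.6,'pics/w1s.png'); crop(i,0,0,160,210,2.8*1,'pics/w1j.png')
E
```

```text
(no output)
```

View pics/w1s.png

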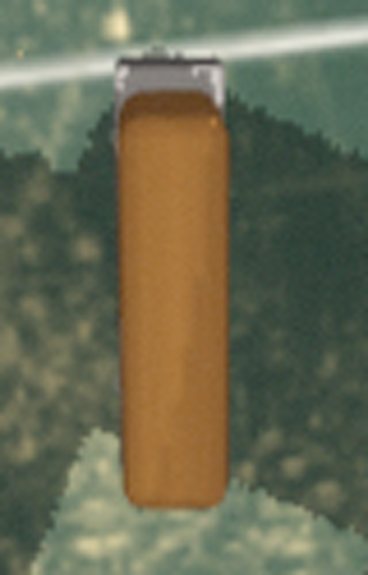

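View pics/w1j.png

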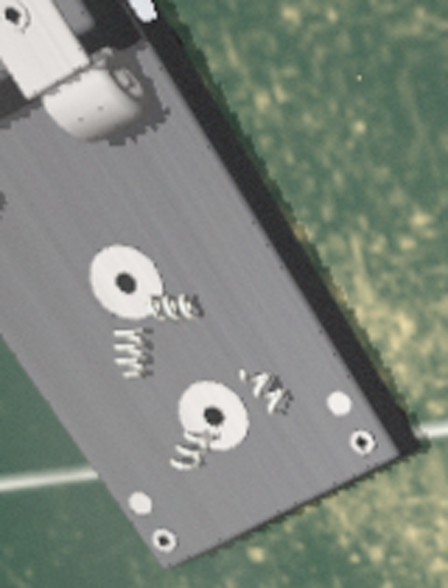

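```bash
python3 - <<'E'
from h import *
import pickle; c=pickle.load(open('w1.pkl','rb'))
f=lambda x,y:(290+x/4.6,120+y/4.6); g=lambda x,y:(x/2.8,y/2.8)
a=unproj('wrist',f(171,105),65,c);b=unproj('wrist',f(176,507),65,c)
print(a,b,(a+b)/2,np.arctan2(*(a-b)[1::-1]),np.linalg.norm(a-b))
A=unproj('wrist',g(402,460),24,c);B=unproj('wrist',g(168,565),24,c)
print(A,B,np.linalg.norm(A-B),np.arctan2(*(B-A)[1::-1])-np.pi/2)
C=unproj('wrist',g(163,60),24,c); print(C,np.linalg.norm(C-A),np.arctan2(*(C-A)[1::-1]))
y=np.arctan2(*(C-A)[1::-1]); ex=np.array([np.cos(y),np.sin(y),0]);ey=np.array([-ex[1],ex[0],0])
J=A+ex*85+ey*52; print('J',J)
for nm,u,v in [('bush',125,283),('bush',213,415),('chip',177,306),('chip',133,355),('chip',265,390),('chip',190,448),('k',110,110)]:
    P=unproj('wrist',g(u,v),28,c); print(nm,P.round(1),((P-J)@ex).round(1),((P-J)@ey).round(1))
E
```

```text
[ 537.47742173 -350.40657922   65.        ] [ 457.39863422 -336.29908328   65.        ] [ 497.43802797 -343.35283125   65.        ] -0.17438086705622954 81.3119526917866
[ 546.62318146 -165.57129165   24.        ] [525.78206482 -67.69336326  24.        ] 100.07217900055679 0.20979647909243448
[ 685.27491187 -133.00895746   24.        ] 142.42404274984906 0.23066963710415672
J [617.48309747 -95.51508348  24.        ]
bush [622.4 -95.8  28. ] 4.7 -1.4
bush [ 574.8 -108.    28. ] -44.4 -2.4
chip [ 612.  -110.1   28. ] -8.7 -13.0
chip [599.5 -88.8  28. ] -15.9 10.6
chip [ 579.5 -129.    28. ] -44.6 -24.0
chip [565.4 -95.6  28. ] -50.7 11.9
k [ 673.6 -112.9   28. ] 50.7 -29.8
```

```bash
python3 - <<'E'
from h import *
plan([497.4,-343.4,56],1.396)
E
```

```text
t 0.85 p [ 505.4 -331.4  244.4] jawyaw -1.766 q6 1.16 delta mm [188.4  14.1   5.3] rows 3.8  turn about tool x -0.020 F [3.2 2.2 1.1] w 87.8
[[0.0471,0.0035,0.0013,-0.005],[0.0471,0.0035,0.0013,-0.005],[0.0471,0.0035,0.0013,-0.005],[0.0471,0.0035,0.0014,-0.005]]
```

>>> arm_command(deltas=[[0.02, 0.014, 0.005, -0.02], [0.04, 0, 0, 0], [0.04, 0, 0, 0]])

```text
t: 1.15
ee_pos: [504.3, -343.2, 147.4]
orientation: [-2.146, 0.179, 2.125]
ft_force: [0.1, -0.5, -0.4]
width: 87.9
```

```bash
python3 - <<'E'
from h import *
plan([497.4,-343.4,56],1.396)
E
```

```text
t 1.15 p [ 504.3 -343.2  147.4] jawyaw -1.736 q6 1.11 delta mm [91.3  1.3  7.6] rows 1.8  turn about tool x 0.009 F [ 0.1 -0.5 -0.4] w 87.9
[[0.0457,0.0006,0.0038,0.0046],[0.0457,0.0006,0.0038,0.0046]]
```

>>> arm_command(deltas=[[0.04, 0, 0.007, 0], [0.03, 0, 0, 0], [0.01, 0, 0, 0], [0, 0, 0, 0]])

```text
t: 1.55
ee_pos: [494.2, -340.1, 58.9]
orientation: [-2.136, 0.171, 2.133]
ft_force: [0.9, 0.8, 0.8]
width: 87.5
```

```bash
python3 - <<'E'
from h import *
plan([497.4,-343.4,56],1.396)
print(pose()[1].round(3))
E
```

```text
t 1.55 p [ 494.2 -340.1   58.9] jawyaw -1.734 q6 1.11 delta mm [ 2.9  2.7 -3.7] rows 0.1  turn about tool x 0.011 F [0.9 0.8 0.8] w 87.5
[[0.0029,0.0027,-0.0037,0.0115]]
[[ 0.001 -0.163 -0.987]
 [ 0.003 -0.987  0.163]
 [-1.    -0.003 -0.001]]
```

>>> arm_command(deltas=[[0.003, 0.0025, -0.003, 0.012], [0, 0, 0, 0], [0, 0, 0, 0]])

```text
t: 1.85
ee_pos: [498.8, -345.0, 59.0]
orientation: [-2.135, 0.188, 2.123]
ft_force: [-0.7, -0.2, -0.1]
width: 88.0
```

```bash
python3 - <<'E'
from h import *
plan([497.4,-343.4,56],1.396)
E
```

```text
t 1.85 p [ 498.8 -345.    59. ] jawyaw -1.747 q6 1.12 delta mm [ 3.  -1.3  1.7] rows 0.1  turn about tool x -0.002 F [-0.7 -0.2 -0.1] w 88.0
[[0.003,-0.0013,0.0017,-0.0016]]
```

>>> arm_command(deltas=[[0.002, 0, 0.001, 0], [0, 0, 0, 0], [0, 0, 0, 0], [0, 0, 0, 0], [0, 0, 0, 0], [0, 0, 0, 0], [0, 0, 0, 0]], hand=0.005)

```text
t: 2.55
ee_pos: [499.4, -345.8, 60.1]
orientation: [-2.141, 0.19, 2.12]
ft_force: [-0.2, 0.2, -0.4]
width: 35.3
```

```bash
python3 - <<'E'
from h import *
plan([498,-344,120],1.396)
for k in range(4): print(ctrl.get_obs()['ee_pos'])
E
```

```text
t 2.55 p [ 499.4 -345.8   60.1] jawyaw -1.747 q6 1.12 delta mm [-59.9  -1.5   1.1] rows 1.2  turn about tool x -0.001 F [-0.2  0.2 -0.4] w 35.3
[[-0.03,-0.0007,0.0005,-0.0007],[-0.03,-0.0007,0.0005,-0.0007]]
[ 499.36202956 -345.81238052   60.09069448]
[ 499.36202956 -345.81238052   60.09069448]
[ 499.36202956 -345.81238052   60.09069448]
[ 499.36202956 -345.81238052   60.09069448]
```

>>> arm_command(deltas=[[0, 0, 0, 0], [0, 0, 0, 0], [0, 0, 0, 0], [0, 0, 0, 0]])

```text
t: 2.95
ee_pos: [499.3, -345.7, 60.0]
orientation: [-2.14, 0.19, 2.12]
ft_force: [0.0, -0.1, 0.4]
width: 22.0
```

```bash
python3 - <<'E'
from h import *
plan([498,-344,130],1.396)
E
```

```text
t 2.95 p [ 499.3 -345.7   60. ] jawyaw -1.747 q6 1.12 delta mm [-70.   -1.3   0.9] rows 1.4  turn about tool x -0.001 F [ 0.  -0.1  0.4] w 22.0
[[-0.035,-0.0007,0.0005,-0.0006],[-0.035,-0.0007,0.0005,-0.0006]]
```

```bash
python3 - <<'E'
from h import *
c=ctrl.get_calibration('side');R=np.array(c['R']);C=-R.T@c['t'];print('C',C)
for u,v in [(330,165),(360,168),(285,190),(300,225),(400,175)]:
    d=R.T@np.array([(u-c['cx'])/c['fx'],(v-c['cy'])/c['fy'],1])
    print(u,v,[ (C+d*(y-C[1])/d[1]).round(0).tolist() for y in (0,50,100,150,200,300)])
ct=ctrl.get_calibration('top')
for u,v in [(252,238),(335,253),(345,230),(349,180),(350,130),(353,80),(250,190)]: print(u,v,unproj('top',(u,v),0,ct).round(0))
i=cv2.imread('pics/side0.png'); crop(i,240,130,480,250,3.3,'pics/s_bag.png')
E
```

```text
C [  598.28856762 -1107.7989538    865.49087893]
330 165 [[610.0, 0.0, 284.0], [610.0, 50.0, 258.0], [611.0, 100.0, 231.0], [611.0, 150.0, 205.0], [612.0, 200.0, 179.0], [613.0, 300.0, 126.0]]
360 168 [[692.0, 0.0, 275.0], [696.0, 50.0, 249.0], [701.0, 100.0, 222.0], [705.0, 150.0, 195.0], [709.0, 200.0, 169.0], [717.0, 300.0, 116.0]]
285 190 [[483.0, 0.0, 203.0], [478.0, 50.0, 173.0], [473.0, 100.0, 143.0], [467.0, 150.0, 113.0], [462.0, 200.0, 83.0], [452.0, 300.0, 23.0]]
300 225 [[523.0, 0.0, 82.0], [520.0, 50.0, 46.0], [516.0, 100.0, 11.0], [513.0, 150.0, -25.0], [510.0, 200.0, -60.0], [503.0, 300.0, -131.0]]
400 175 [[803.0, 0.0, 255.0], [813.0, 50.0, 227.0], [822.0, 100.0, 199.0], [831.0, 150.0, 172.0], [840.0, 200.0, 144.0], [859.0, 300.0, 89.0]]
252 238 [438. 375.   0.]
335 253 [354.  89.   0.]
345 230 [431.  45.   0.]
349 180 [611.   8.   0.]
350 130 [800. -18.   0.]
353 80 [997. -54.   0.]
250 190 [612. 368.   0.]
```

View pics/s_bag.png

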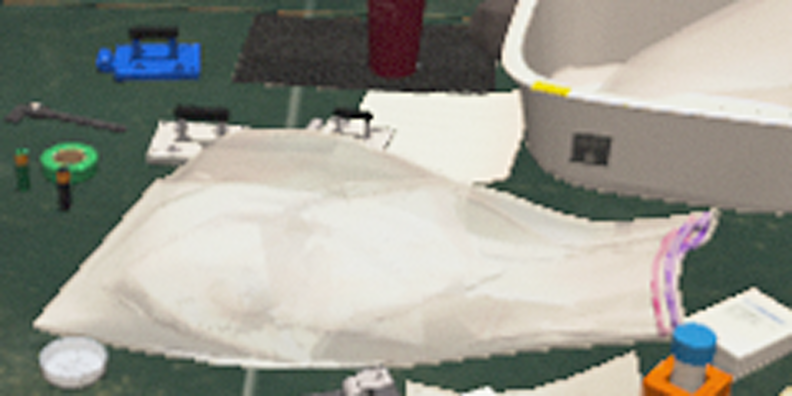

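```bash
cat >> h.py <<'E'
J=np.array([617.9,-97.5,0]); JY=0.22
def jw(x,y,z,J_=None,y_=None):
    j=J if J_ is None else J_; a=JY if y_ is None else y_
    return j+np.array([x*np.cos(a)-y*np.sin(a),x*np.sin(a)+y*np.cos(a),z])
def injig(p):
    d=np.array(p)-J; return np.array([d[0]*np.cos(JY)+d[1]*np.sin(JY),-d[0]*np.sin(JY)+d[1]*np.cos(JY),d[2]])
E
python3 - <<'E'
from h import *
print(jw(-30,38,150))
plan(jw(-30,38,150),np.pi/2+.22)
E
```

```text
[580.33035084 -66.96278562 150.        ]
t 2.95 p [ 499.3 -345.7   60. ] jawyaw -1.747 q6 1.12 delta mm [ -90.  -288.5  -31.8] rows 6.1  turn about tool x -0.396 F [ 0.  -0.1  0.4] w 22.0
[[-0.0129,-0.0412,-0.0045,-0.0566],[-0.0129,-0.0409,-0.0069,-0.0566],[-0.0129,-0.0404,-0.0092,-0.0566],[-0.0129,-0.0399,-0.0114,-0.0566],[-0.0129,-0.0391,-0.0137,-0.0566],[-0.0129,-0.0383,-0.0159,-0.0566],[-0.0129,-0.0373,-0.018,-0.0566]]
```

>>> arm_command(deltas=[[-0.045, 0, 0, 0], [-0.045, 0, 0, 0], [0, -0.041, -0.005, -0.056], [0, -0.041, -0.007, -0.057], [0, -0.04, -0.009, -0.057], [0, -0.04, -0.011, -0.057], [0, -0.039, -0.014, -0.057], [0, -0.038, -0.016, -0.057], [0, -0.037, -0.018, -0.057], [0, 0, 0, 0]])

```text
t: 3.95
ee_pos: [581.4, -59.3, 151.7]
orientation: [2.106, 0.243, -2.088]
ft_force: [-0.5, -1.5, -1.0]
width: 21.7
```

```bash
python3 - <<'E'
from h import *
plan(jw(-30,38,110),np.pi/2+.22)
c=ctrl.get_calibration('wrist'); 
import pickle; pickle.dump(c,open('w2.pkl','wb'))
cv2.imwrite('pics/w2.png',ctrl.get_image('wrist')[:,:,::-1])
crop(ctrl.get_image('side')[:,:,::-1],230,180,390,300,5,'pics/s2.png')
plan(jw(-30,38,110),np.pi/2+.22)
E
```

```text
t 3.95 p [581.4 -59.3 151.7] jawyaw -1.338 q6 1.22 delta mm [41.7  7.1  3.2] rows 0.8  turn about tool x 0.013 F [-0.5 -1.5 -1. ] w 21.7
[[0.0417,0.0071,0.0032,0.0132]]
t 4.05 p [580.4 -62.5 151.5] jawyaw -1.341 q6 1.22 delta mm [41.5  4.2  1.3] rows 0.8  turn about tool x 0.009 F [-0.1 -0.8 -2. ] w 22.2
[[0.0415,0.0042,0.0013,0.0094]]
```

View pics/w2.png

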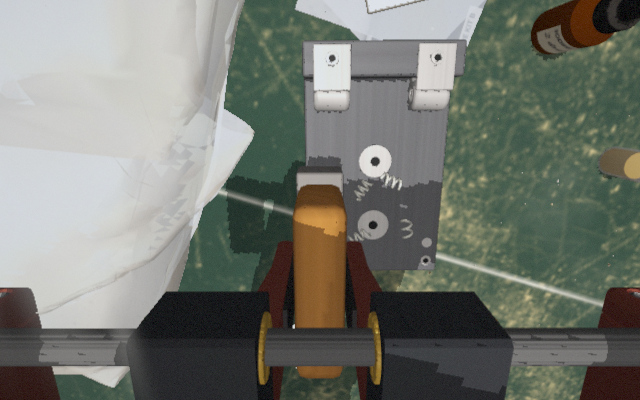

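View pics/s2.png

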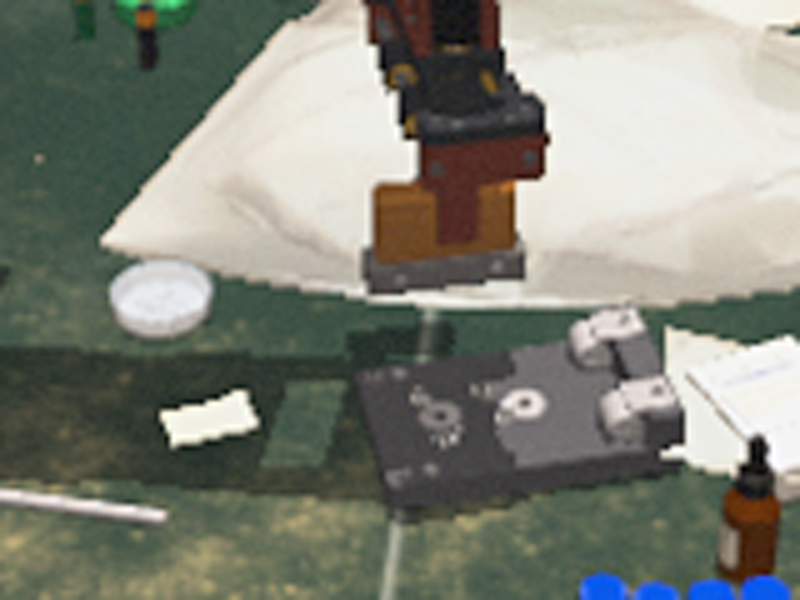

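```bash
python3 - <<'E'
from h import *
i=cv2.imread('pics/w2.png'); crop(i,290,30,480,160,4.2,'pics/w2k.png');crop(i,330,140,460,280,4.2,'pics/w2c.png')
E
```

```text
(no output)
```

View pics/w2k.png

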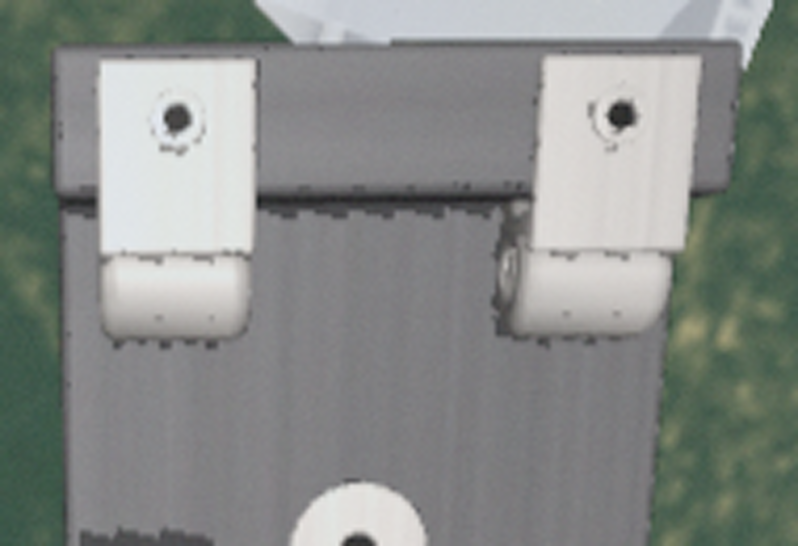

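View pics/w2c.png

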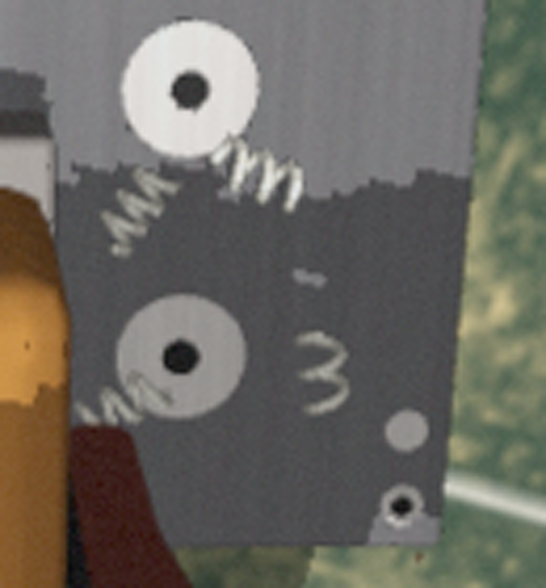

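```bash
python3 - <<'E'
from h import *
import pickle; c=pickle.load(open('w2.pkl','rb'))
from scipy.optimize import least_squares
k=lambda x,y:np.array((290+x/4.2,30+y/4.2)); q=lambda x,y:np.array((330+x/4.2,140+y/4.2))
P=[((63,52,48),k(56,190)),((63,-52,48),k(730,190)),((-85,-52,24),q(443,545))]
L=[(52,24,k(62,230)),(52,24,k(66,480)),(-52,24,k(660,420)),(-52,24,q(460,330)),(0,25,q(190,90)),(0,25,q(181,356)),(21,48.5,k(257,100)),(-21,48.5,k(538,100)),(45,48.5,k(100,100)),(-45,48.5,k(698,100))]
def res(s,full=False):
    j=np.array([s[0],s[1],0]);r=[]
    for X,u in P: r+=list(proj('w',jw(*X,j,s[2]),c)-u)
    for y,z,u in L:
        X=unproj('w',u,z,c)-j; r.append((-X[0]*np.sin(s[2])+X[1]*np.cos(s[2])-y)*1.5)
    return np.array(r)
s=least_squares(res,[618,-97,.22]); print(s.x,res(s.x).round(1))
E
```

```text
[ 6.18881269e+02 -9.38928038e+01  2.39283789e-01] [-1.5  0.5  2.5 -0.7 -0.2  0.7 -1.4 -1.3  0.8  0.5 -0.  -0.2  0.1  0.7
 -1.1  1.2]
```

```bash
sed -i 's/^J=np.*/J=np.array([618.9,-93.9,0]); JY=0.239/' h.py; python3 - <<'E'
from h import *
import pickle; c=pickle.load(open('w2.pkl','rb'))
q=lambda x,y:np.array((330+x/4.2,140+y/4.2))
for u in [(105,250),(175,175),(220,150),(300,205),(305,270),(340,350),(310,410),(80,412),(165,390)]: print(u,injig(unproj('w',q(*u),28,c)).round(1))
print(injig(pose()[0]))
plan(jw(-28,39,115),np.pi/2+JY)
E
```

```text
(105, 250) [-23.9  14.6  28. ]
(175, 175) [-10.2   2.6  28. ]
(220, 150) [-5.8 -5.2 28. ]
(300, 205) [-15.8 -19.8  28. ]
(305, 270) [-27.9 -21.4  28. ]
(340, 350) [-43.1 -28.7  28. ]
(310, 410) [-54.8 -23.9  28. ]
(80, 412) [-54.9  18.6  28. ]
(165, 390) [-50.7   3.   28. ]
[-30.01469035  39.61021772 151.48784409]
t 4.05 p [580.4 -62.5 151.5] jawyaw -1.341 q6 1.22 delta mm [36.5  0.5 -1.8] rows 0.7  turn about tool x -0.010 F [-0.1 -0.8 -2. ] w 22.2
[[0.0365,0.0005,-0.0018,-0.0096]]
```

>>> arm_command(deltas=[[0.036, 0, 0, -0.01], [0.02, 0, 0, 0], [0, 0, 0, 0]])

```text
t: 4.35
ee_pos: [580.8, -66.4, 94.9]
orientation: [2.104, 0.243, -2.085]
ft_force: [0.7, 0.2, -1.3]
width: 22.0
```

```bash
python3 - <<'E'
from h import *
print(injig(pose()[0]))
plan(jw(-29,39,85),np.pi/2+JY)
E
```

```text
[-30.54939163  35.7567356   94.88307717]
t 4.35 p [580.8 -66.4  94.9] jawyaw -1.336 q6 1.2 delta mm [ 9.9 -3.3 -1.5] rows 0.2  turn about tool x -0.004 F [ 0.7  0.2 -1.3] w 22.0
[[0.0099,-0.0033,-0.0015,-0.0038]]
```

>>> arm_command(deltas=[[0.006, -0.004, 0, -0.004], [0.003, 0, 0, 0], [0.002, 0, 0, 0]])

```text
t: 4.65
ee_pos: [579.9, -65.1, 84.7]
orientation: [2.105, 0.242, -2.084]
ft_force: [0.0, -0.5, -1.6]
width: 21.7
```

```bash
python3 - <<'E'
from h import *
print(injig(pose()[0]))
plan(jw(-29,39,85),np.pi/2+JY)
E
```

```text
[-31.08156532  37.17318439  84.65243182]
t 4.65 p [579.9 -65.1  84.7] jawyaw -1.336 q6 1.21 delta mm [-0.3 -1.8 -2.1] rows 0.1  turn about tool x -0.004 F [ 0.  -0.5 -1.6] w 21.7
[[-0.0003,-0.0018,-0.0021,-0.0039]]
```

>>> arm_command(deltas=[[0.0015, 0, 0, 0], [0.001, 0, 0, 0]])

```text
t: 4.85
ee_pos: [580.0, -65.3, 84.0]
orientation: [2.106, 0.242, -2.084]
ft_force: [-3.6, 1.6, 7.3]
width: 21.8
```

```bash
python3 - <<'E'
from h import *
print(injig(pose()[0]))
plan(jw(-29,-66,84),np.pi/2+JY)
E
```

```text
[-31.01368056  36.97248423  84.02635833]
t 4.85 p [580.  -65.3  84. ] jawyaw -1.336 q6 1.21 delta mm [  0.6 103.   -2.5] rows 2.1  turn about tool x -0.005 F [-3.6  1.6  7.3] w 21.8
[[0.0002,0.0343,-0.0008,-0.0016],[0.0002,0.0343,-0.0008,-0.0016],[0.0002,0.0343,-0.0007,-0.0016]]
```

>>> arm_command(deltas=[[0.0002, 0.008, 0, 0], [0.0002, 0.01, 0, 0], [0.0002, 0.01, 0, 0], [0.0002, 0.01, 0, 0], [0.0002, 0.01, 0, 0]])

```text
t: 5.35
ee_pos: [593.1, -115.2, 85.0]
orientation: [2.108, 0.242, -2.08]
ft_force: [0.0, 0.5, -1.9]
width: 21.8
```

```bash
python3 - <<'E'
from h import *
print(injig(pose()[0]))
plan(jw(-29,-66,84),np.pi/2+JY)
crop(ctrl.get_image('side')[:,:,::-1],230,180,390,300,5,'pics/s3.png')
E
```

```text
[-30.12477251 -14.60433509  85.00308304]
t 5.35 p [ 593.1 -115.2   85. ] jawyaw -1.335 q6 1.13 delta mm [ 1.4 51.4 -1.3] rows 1.0  turn about tool x -0.003 F [ 0.   0.5 -1.9] w 21.8
[[0.0007,0.0257,-0.0006,-0.0017],[0.0007,0.0257,-0.0006,-0.0017]]
```

View pics/s3.png

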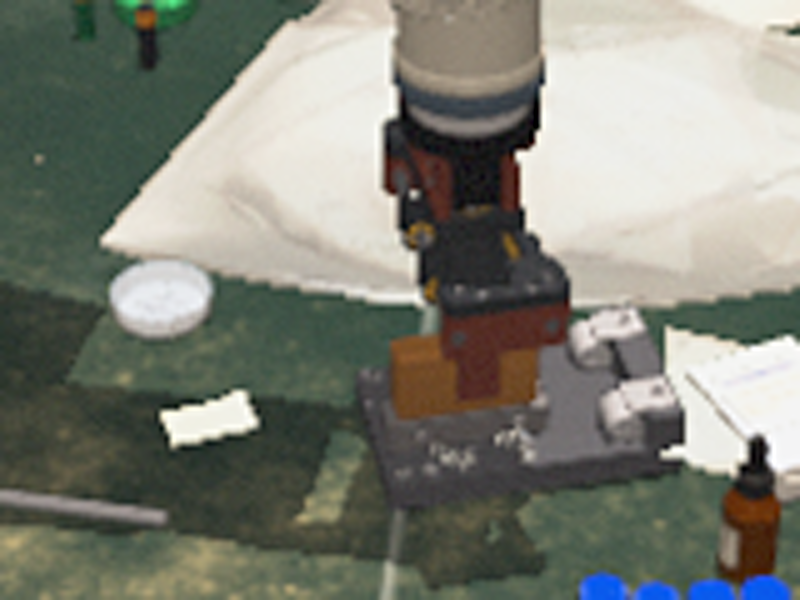

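>>> arm_command(deltas=[[0.0012, 0.008, 0, 0], [0.0003, 0.01, 0, 0], [0.0003, 0.01, 0, 0], [0.0002, 0.01, 0, 0]])

```text
t: 5.8
ee_pos: [602.6, -154.7, 84.1]
orientation: [2.11, 0.242, -2.083]
ft_force: [-0.8, 2.7, 2.2]
width: 21.8
```

```bash
python3 - <<'E'
from h import *
print(injig(pose()[0]))
plan(jw(-29,-70,84),np.pi/2+JY)
crop(ctrl.get_image('side')[:,:,::-1],230,180,390,300,5,'pics/s4.png')
E
```

```text
[-30.21807871 -55.26476443  84.0611712 ]
t 5.8 p [ 602.6 -154.7   84.1] jawyaw -1.338 q6 1.06 delta mm [ 0.1 14.7 -1.3] rows 0.3  turn about tool x -0.006 F [-0.8  2.7  2.2] w 21.8
[[0.0001,0.0147,-0.0013,-0.0059]]
```

View pics/s4.png

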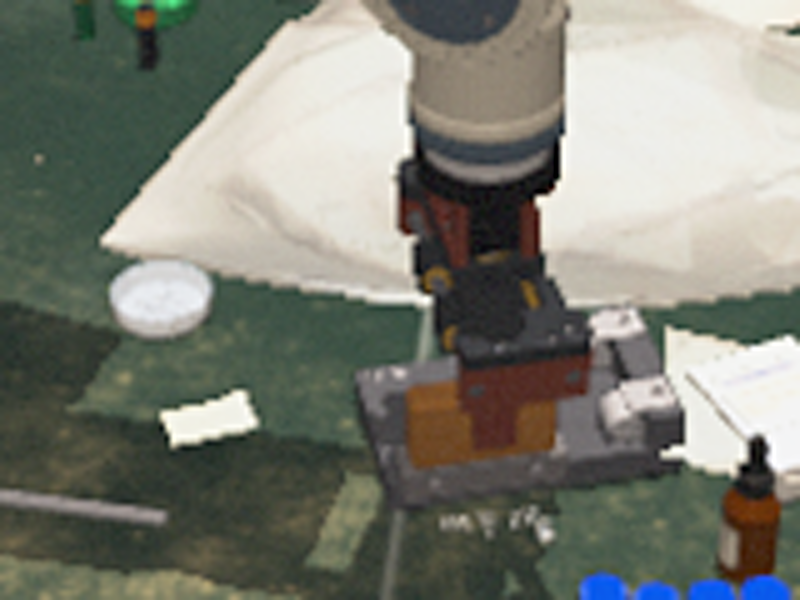

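>>> arm_command(deltas=[[0, 0.008, 0, 0], [0, 0.008, 0, 0], [0, 0, 0, 0], [-0.03, 0, 0, 0], [-0.03, 0, 0, 0], [0, 0, 0, 0]])

```text
t: 6.45
ee_pos: [605.3, -174.4, 142.9]
orientation: [2.107, 0.24, -2.085]
ft_force: [1.3, 0.2, -1.6]
width: 21.8
```

```bash
python3 - <<'E'
from h import *
print(injig(pose()[0]))
crop(ctrl.get_image('side')[:,:,::-1],230,180,390,300,5,'pics/s5.png')
c=ctrl.get_calibration('wrist'); 
import pickle; pickle.dump(c,open('w3.pkl','wb'))
cv2.imwrite('pics/w3.png',ctrl.get_image('wrist')[:,:,::-1])
E
```

```text
[-32.29971842 -75.02294802 142.89250286]
```

View pics/s5.png

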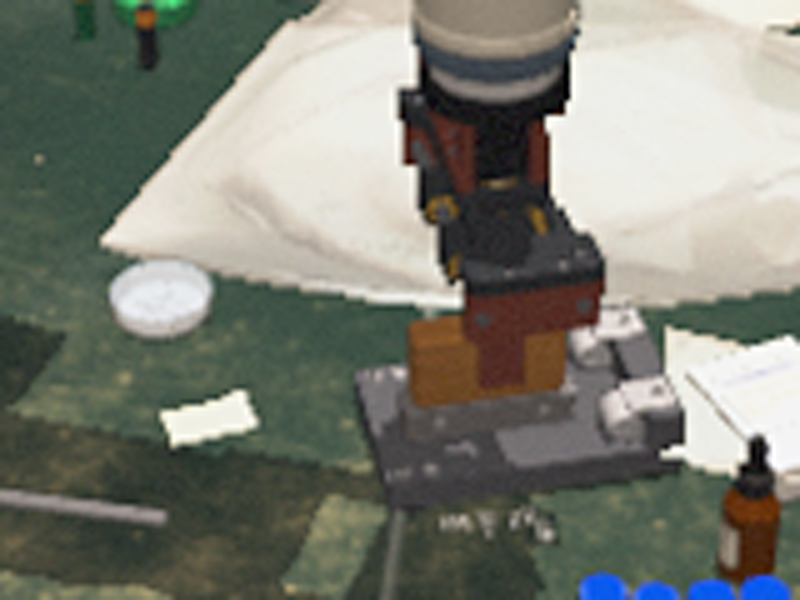

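View pics/w3.png

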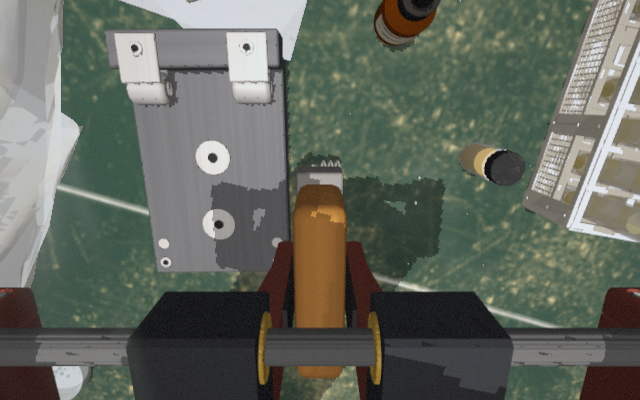

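```bash
python3 - <<'E'
from h import *
plan([500,-340,100])
E
```

```text
t 6.55 p [ 603.2 -173.7  139.6] jawyaw -1.338 q6 1.04 delta mm [ 39.2 137.9 139. ] rows 4.0  F [ 0.5  0.1 -1.5] w 21.6
[[0.0078,0.0276,0.0278,0.0],[0.0078,0.0276,0.0278,0.0],[0.0078,0.0276,0.0278,0.0],[0.0078,0.0276,0.0278,0.0],[0.0078,0.0276,0.0278,0.0]]
```

>>> arm_command(deltas=[[0, 0.028, 0.028, 0], [0, 0.028, 0.028, 0], [0, 0.028, 0.028, 0], [0.01, 0.028, 0.028, 0], [0.03, 0.026, 0.026, 0], [0, 0, 0, 0]])

```text
t: 7.15
ee_pos: [494.8, -341.2, 88.9]
orientation: [2.094, 0.255, -2.098]
ft_force: [0.7, 0.5, -1.0]
width: 22.0
```

```bash
python3 - <<'E'
from h import *
plan([500,-340,62])
crop(ctrl.get_image('side')[:,:,::-1],230,180,390,300,5,'pics/s6.png')
crop(ctrl.get_image('top')[:,:,::-1],340,130,480,230,5.7,'pics/t6.png')
E
```

```text
t 7.15 p [ 494.8 -341.2   88.9] jawyaw -1.332 q6 0.71 delta mm [26.9  0.1 -5.4] rows 0.5  F [ 0.7  0.5 -1. ] w 22.0
[[0.0269,0.0001,-0.0054,0.0]]
```

View pics/s6.png

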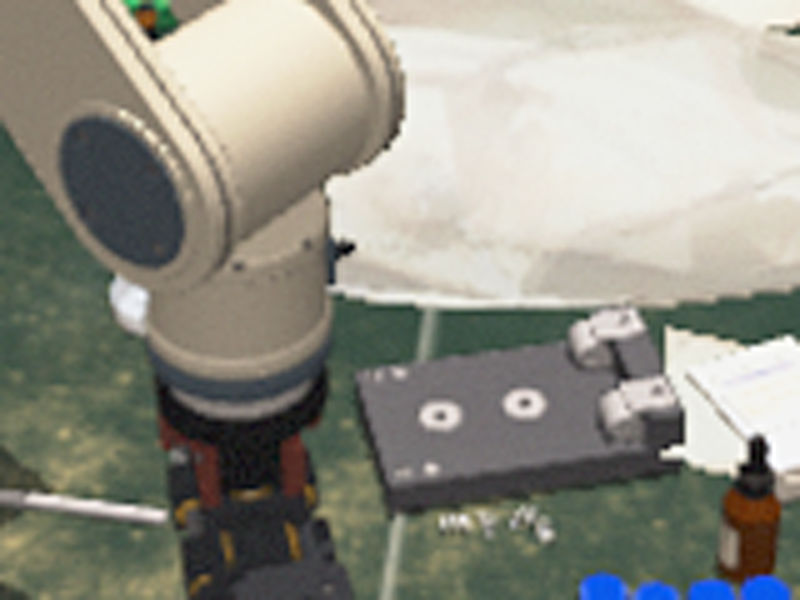

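View pics/t6.png

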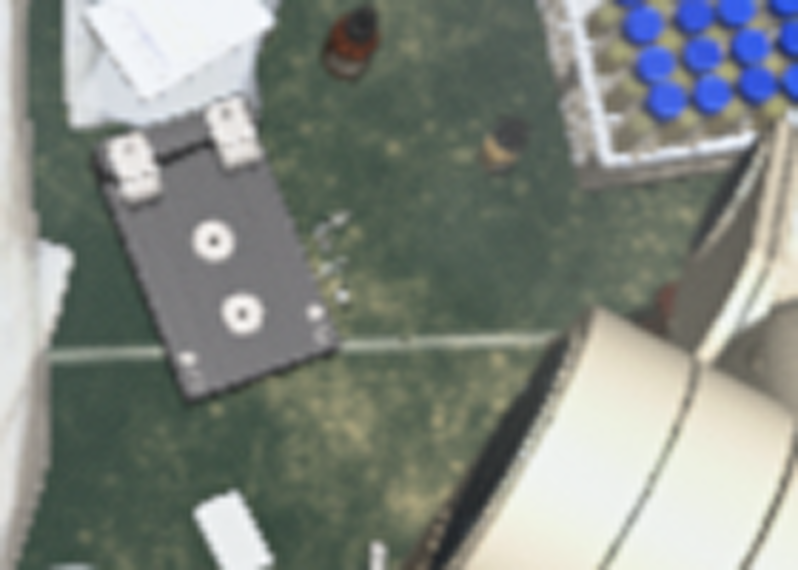

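>>> arm_command(deltas=[[0.016, 0, 0, 0], [0.006, 0, 0, 0], [0.004, 0, 0, 0], [0.001, 0, 0, 0]])

```text
t: 7.65
ee_pos: [500.8, -336.7, 62.7]
orientation: [2.095, 0.258, -2.089]
ft_force: [0.1, -0.3, -1.2]
width: 22.2
```

>>> arm_command(deltas=[[0.002, 0, 0, 0], [0.0015, 0, 0, 0], [0.001, 0, 0, 0]])

```text
t: 7.95
ee_pos: [501.4, -336.2, 60.2]
orientation: [2.093, 0.26, -2.088]
ft_force: [-3.4, 1.3, 8.1]
width: 21.9
```

Contact with the bench at 60.2 mm (8 N). Releasing.

>>> arm_command(deltas=[[-0.0005, 0, 0, 0], [0, 0, 0, 0], [0, 0, 0, 0], [0, 0, 0, 0], [0, 0, 0, 0], [0, 0, 0, 0]], hand=0.08)

```text
t: 8.55
ee_pos: [502.9, -336.7, 62.3]
orientation: [2.094, 0.258, -2.083]
ft_force: [0.3, -0.1, -0.7]
width: 66.1
```

>>> arm_command(deltas=[[0, 0, 0, 0], [-0.03, 0, 0, 0], [-0.045, 0, 0, 0], [-0.045, 0, 0, 0], [-0.045, 0, 0, 0], [-0.045, 0, 0, 0], [-0.045, 0, 0, 0]])

```text
t: 9.25
ee_pos: [498.1, -334.2, 317.7]
orientation: [2.086, 0.271, -2.102]
ft_force: [1.0, -0.1, -0.8]
width: 80.1
```

```bash
python3 - <<'E'
from h import *
c=ctrl.get_calibration('wrist')
cv2.imwrite('pics/w7.png',ctrl.get_image('wrist')[:,:,::-1])
goto([495,445,330],1.57)
E
```

```text
t 9.3 p [ 501.1 -336.2  326.3] jawyaw -1.323 q6 0.71 delta mm [  -2.5 -758.9 -185.5] rows 15.6  turn about tool x 0.248 F [ 2.4 -1.8  6.3] w 79.8
```

View pics/w7.png

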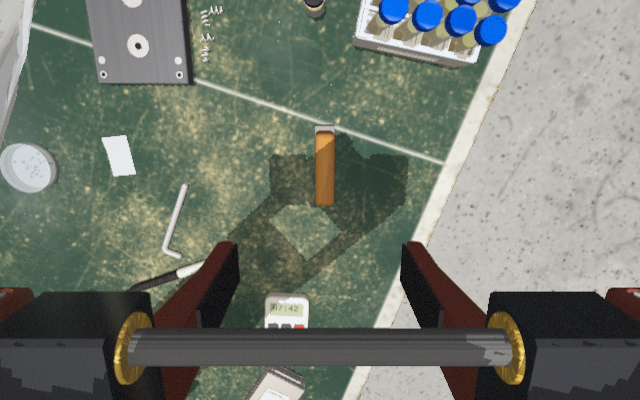

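```bash
python3 - <<'E'
from h import *
plan([495,445,330],1.47)
E
```

```text
t 9.3 p [ 501.1 -336.2  326.3] jawyaw -1.323 q6 0.71 delta mm [  -2.5 -758.9 -185.5] rows 15.6  turn about tool x 0.348 F [ 2.4 -1.8  6.3] w 79.8
[[-0.0001,-0.0446,-0.0109,0.0205],[-0.0001,-0.0449,-0.01,0.0205],[-0.0001,-0.0451,-0.0091,0.0205],[-0.0001,-0.0452,-0.0081,0.0205],[-0.0001,-0.0454,-0.0072,0.0205],[-0.0001,-0.0455,-0.0063,0.0205],[-0.0001,-0.0456,-0.0054,0.0205],[-0.0001,-0.0457,-0.0044,0.0205],[-0.0001,-0.0458,-0.0035,0.0205],[-0.0001,-0.0459,-0.0025,0.0205]]
[[-0.0001,-0.0459,-0.0016,0.0205],[-0.0001,-0.046,-0.0007,0.0205],[-0.0001,-0.046,0.0003,0.0205],[-0.0001,-0.0459,0.0012,0.0205],[-0.0001,-0.0459,0.0022,0.0205],[-0.0001,-0.0459,0.0031,0.0205],[-0.0001,-0.0458,0.004,0.0205]]
```

>>> arm_command(deltas=[[0, -0.045, -0.011, 0.02], [0, -0.045, -0.01, 0.02], [0, -0.045, -0.009, 0.02], [0, -0.045, -0.008, 0.02], [0, -0.045, -0.007, 0.02], [0, -0.045, -0.006, 0.02], [0, -0.046, -0.005, 0.02], [0, -0.046, -0.004, 0.02], [0, -0.046, -0.003, 0.02], [0, -0.046, -0.002, 0.02]])

```text
t: 10.3
ee_pos: [497.6, 133.1, 328.6]
orientation: [2.22, 0.026, -2.189]
ft_force: [1.0, -0.5, -0.3]
width: 79.9
```

```bash
python3 - <<'E'
from h import *
plan([495,445,330],1.47)
E
```

```text
t 10.3 p [497.6 133.1 328.6] jawyaw -1.542 q6 1.79 delta mm [  -2.9 -311.9   -6.4] rows 6.2  turn about tool x 0.130 F [ 1.  -0.5 -0.3] w 79.9
[[-0.0004,-0.0446,-0.0009,0.0185],[-0.0004,-0.0446,-0.0001,0.0185],[-0.0004,-0.0446,0.0007,0.0185],[-0.0004,-0.0445,0.0016,0.0185],[-0.0004,-0.0445,0.0024,0.0185],[-0.0004,-0.0444,0.0032,0.0185],[-0.0004,-0.0444,0.004,0.0185]]
```

>>> arm_command(deltas=[[0, -0.044, -0.001, 0.018], [0, -0.044, 0, 0.018], [0, -0.044, 0.001, 0.018], [0, -0.044, 0.002, 0.018], [0, -0.044, 0.002, 0.018], [0, -0.044, 0.003, 0.018], [0, -0.044, 0.004, 0.018], [0, 0, 0, 0], [0, 0, 0, 0]])

```text
t: 11.2
ee_pos: [490.2, 459.9, 323.4]
orientation: [-2.19, 0.109, 2.159]
ft_force: [0.3, -0.0, -0.5]
width: 80.0
```

```bash
python3 - <<'E'
from h import *
plan([495,445,330],1.47)
c=ctrl.get_calibration('wrist'); 
import pickle; pickle.dump(c,open('w8.pkl','wb'))
cv2.imwrite('pics/w8.png',ctrl.get_image('wrist')[:,:,::-1])
E
```

```text
t 11.2 p [490.2 459.9 323.4] jawyaw -1.667 q6 2.41 delta mm [-6.5 14.4 -6.3] rows 0.3  turn about tool x 0.005 F [ 0.3 -0.  -0.5] w 80.0
[[-0.0065,0.0144,-0.0063,0.005]]
```

View pics/w8.png

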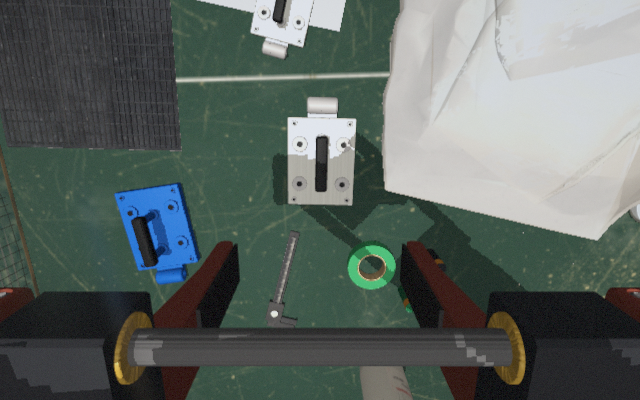

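```bash
python3 - <<'E'
from h import *
i=cv2.imread('pics/w8.png'); crop(i,270,90,380,215,4.8,'pics/w8l.png')
E
```

```text
(no output)
```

View pics/w8l.png

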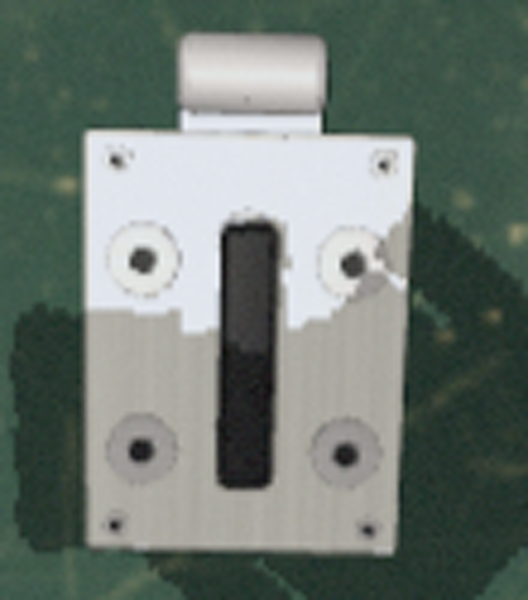

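```bash
cat > fitleaf.py <<'E'
from h import *
from scipy.optimize import least_squares
def fit(P,c,z0,s0):
    def res(s):
        r=[]
        for X,u in P: r+=list(proj('w',jw(X[0],X[1],X[2]+z0,np.array([s[0],s[1],0]),s[2]),c)-u)
        return np.array(r)
    s=least_squares(res,s0); return s.x,res(s.x)
E
python3 - <<'E'
from fitleaf import *
import pickle; c=pickle.load(open('w8.pkl','rb'))
k=lambda x,y:np.array((270+x/4.8,90+y/4.8))
P=[((55,42,12),k(85,131)),((55,-42,12),k(414,138)),((-55,-42,12),k(396,553)),((-55,42,12),k(88,550)),((36,0,55),k(250,227)),((-28,0,55),k(244,487))]
s,r=fit(P,c,0,[495,450,-.1]); print(s,r.round(1))
h=jw(4,0,48,np.array([s[0],s[1],0]),s[2]); print('handle',h)
plan([h[0],h[1],120],np.pi/2+s[2])
E
```

```text
[ 4.92874199e+02  4.55381728e+02 -1.13565821e-01] [-0.3 -0.1  0.3 -0.4  0.2  0.2 -0.4 -0.2 -0.  -0.5  0.2  1.1]
handle [496.84843184 454.92844094  48.        ]
t 11.25 p [490.1 459.7 323.4] jawyaw -1.667 q6 2.41 delta mm [203.5   3.4  -4.3] rows 4.1  turn about tool x 0.017 F [ 0.2 -0.3 -1.2] w 79.6
[[0.0407,0.0007,-0.0009,0.0035],[0.0407,0.0007,-0.0009,0.0035],[0.0407,0.0007,-0.0009,0.0035],[0.0407,0.0007,-0.0009,0.0035],[0.0407,0.0007,-0.0009,0.0035]]
```

>>> arm_command(deltas=[[0.03, 0.003, -0.004, 0.017], [0.045, 0, 0, 0], [0.045, 0, 0, 0], [0.045, 0, 0, 0], [0.03, 0, 0, 0], [0, 0, 0, 0]])

```text
t: 11.85
ee_pos: [500.6, 447.3, 126.9]
orientation: [-2.179, 0.132, 2.139]
ft_force: [0.0, -0.4, -0.9]
width: 80.1
```

```bash
python3 - <<'E'
from h import *
plan([496.8,454.9,54],np.pi/2-.1136)
E
```

```text
t 11.85 p [500.6 447.3 126.9] jawyaw -1.692 q6 2.42 delta mm [72.8 -7.1  6.1] rows 1.5  turn about tool x -0.008 F [ 0.  -0.4 -0.9] w 80.1
[[0.0364,-0.0035,0.003,-0.0039],[0.0364,-0.0036,0.003,-0.0039]]
```

>>> arm_command(deltas=[[0.03, -0.007, 0.006, -0.008], [0.03, 0, 0, 0], [0.006, 0, 0, 0], [0, 0, 0, 0]])

```text
t: 12.25
ee_pos: [501.1, 453.1, 66.4]
orientation: [-2.185, 0.123, 2.133]
ft_force: [-0.1, 0.6, -0.5]
width: 80.4
```

```bash
python3 - <<'E'
from h import *
plan([496.8,454.9,54],np.pi/2-.1136)
E
```

```text
t 12.25 p [501.1 453.1  66.4] jawyaw -1.689 q6 2.43 delta mm [12.3 -1.2  4.7] rows 0.3  turn about tool x -0.004 F [-0.1  0.6 -0.5] w 80.4
[[0.0123,-0.0012,0.0047,-0.0041]]
```

>>> arm_command(deltas=[[0.01, -0.001, 0.005, -0.004], [0.003, 0, 0, 0], [0, 0, 0, 0]])

```text
t: 12.55
ee_pos: [498.7, 455.9, 57.9]
orientation: [-2.189, 0.114, 2.127]
ft_force: [-0.5, -0.6, 0.3]
width: 80.0
```

```bash
python3 - <<'E'
from h import *
plan([496.8,454.9,54],np.pi/2-.1136)
print(pose()[1].round(4))
c=ctrl.get_calibration('wrist')
cv2.imwrite('pics/w9.png',ctrl.get_image('wrist')[:,:,::-1])
E
```

```text
t 12.55 p [498.7 455.9  57.9] jawyaw -1.685 q6 2.43 delta mm [3.8 1.3 1.9] rows 0.1  turn about tool x -0.001 F [-0.5 -0.6  0.3] w 80.0
[[0.0038,0.0013,0.0019,-0.0007]]
[[ 0.0292 -0.1141 -0.993 ]
 [ 0.0069 -0.9934  0.1143]
 [-0.9995 -0.0102 -0.0283]]
```

View pics/w9.png

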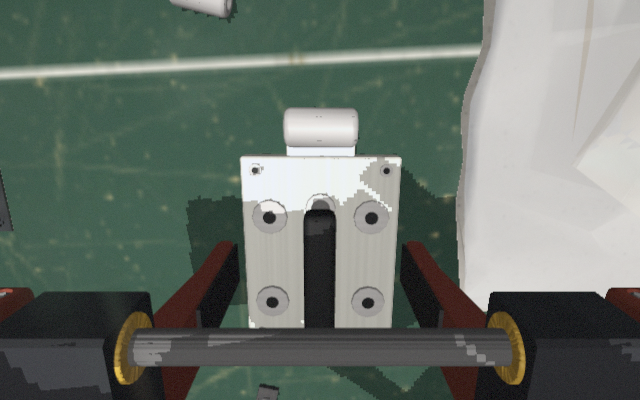

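>>> arm_command(deltas=[[0.003, 0.001, 0.002, 0], [0.001, 0, 0, 0], [0, 0, 0, 0], [0, 0, 0, 0], [0, 0, 0, 0], [0, 0, 0, 0], [0, 0, 0, 0], [0, 0, 0, 0], [0, 0, 0, 0], [0, 0, 0, 0]], hand=0.002)

```text
t: 13.6
ee_pos: [497.1, 456.1, 54.9]
orientation: [-2.19, 0.112, 2.125]
ft_force: [0.9, 0.9, 0.1]
width: 13.8
```

```bash
python3 - <<'E'
from h import *
plan([496.8,454.9,54],np.pi/2-.1136)
print(pose()[1].round(4))
E
```

```text
t 13.6 p [497.1 456.1  54.9] jawyaw -1.685 q6 2.43 delta mm [0.9 1.2 0.2] rows 0.0  turn about tool x -0.000 F [0.9 0.9 0.1] w 13.8
[[0.0009,0.0012,0.0002,-0.0004]]
[[ 0.0308 -0.1138 -0.993 ]
 [ 0.0085 -0.9934  0.1141]
 [-0.9995 -0.012  -0.0296]]
```

>>> arm_command(deltas=[[-0.02, 0, 0, 0], [-0.03, 0, 0, 0], [-0.04, 0, 0, 0], [-0.04, 0, 0, 0], [-0.04, 0, 0, 0], [-0.04, 0, 0, 0], [-0.04, 0, 0, 0], [-0.03, 0, 0, 0], [0, 0, 0, 0]])

```text
t: 14.5
ee_pos: [484.8, 450.3, 336.0]
orientation: [-2.182, 0.129, 2.147]
ft_force: [0.6, 1.0, -3.1]
width: 13.6
```

```bash
python3 - <<'E'
from h import *
print(pose()[1].round(4))
plan(jw(-25,0,340),np.pi/2+JY,step=40)
import pickle; pickle.dump((ctrl.get_calibration('wrist'),pose()[:2]),open('w10.pkl','wb'))
cv2.imwrite('pics/w10.png',ctrl.get_image('wrist')[:,:,::-1])
E
```

```text
[[ 0.0156 -0.1141 -0.9933]
 [-0.0052 -0.9935  0.114 ]
 [-0.9999  0.0034 -0.0161]]
t 14.5 p [484.8 450.3 336. ] jawyaw -1.685 q6 2.43 delta mm [   0.6  534.  -171.9] rows 11.2  turn about tool x -0.353 F [ 0.6  1.  -3.1] w 13.6
[[0.0,0.0356,-0.0115,-0.0236],[0.0,0.0359,-0.0106,-0.0236],[0.0,0.0361,-0.0098,-0.0236],[0.0,0.0363,-0.0089,-0.0236],[0.0,0.0365,-0.0081,-0.0236],[0.0,0.0367,-0.0072,-0.0236],[0.0,0.0369,-0.0063,-0.0236],[0.0,0.037,-0.0055,-0.0236],[0.0,0.0371,-0.0046,-0.0236],[0.0,0.0372,-0.0037,-0.0236]]
[[0.0,0.0373,-0.0028,-0.0236],[0.0,0.0373,-0.002,-0.0236],[0.0,0.0374,-0.0011,-0.0236],[0.0,0.0374,-0.0002,-0.0236],[0.0,0.0374,0.0007,-0.0236]]
```

View pics/w10.png

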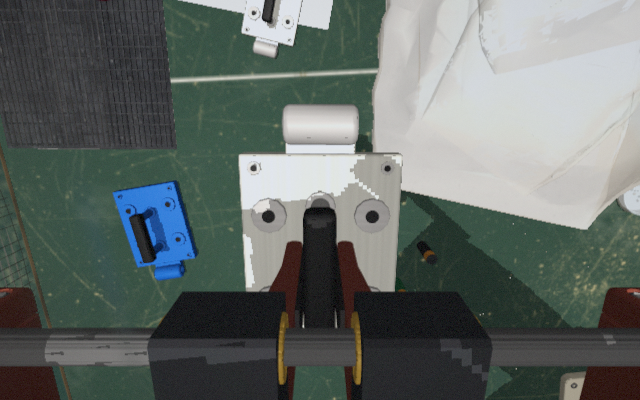

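Leaf is held (knuckle at (321,124)), lifted 28 cm. Carrying it over the bag to the jig.

>>> arm_command(deltas=[[0, 0.035, -0.012, -0.024], [0, 0.036, -0.011, -0.024], [0, 0.036, -0.01, -0.024], [0, 0.036, -0.009, -0.024], [0, 0.036, -0.008, -0.024], [0, 0.037, -0.007, -0.024], [0, 0.037, -0.006, -0.024], [0, 0.037, -0.005, -0.024], [0, 0.037, -0.005, -0.024], [0, 0.037, -0.004, -0.024]])

```text
t: 15.55
ee_pos: [548.8, 70.2, 305.4]
orientation: [2.101, 0.13, -2.171]
ft_force: [-0.1, 0.4, -3.3]
width: 13.9
```

```bash
python3 - <<'E'
from h import *
print(pose()[1].round(4))
plan(jw(-25,0,340),np.pi/2+JY,step=40)
E
```

```text
[[-0.0311  0.1434 -0.9892]
 [-0.0247 -0.9895 -0.1426]
 [-0.9992  0.02    0.0343]]
t 15.55 p [548.8  70.2 305.4] jawyaw -1.427 q6 1.55 delta mm [-31.8 175.5 -19.8] rows 3.6  turn about tool x -0.095 F [-0.1  0.4 -3.3] w 13.9
[[-0.0064,0.0351,-0.004,-0.019],[-0.0064,0.0352,-0.0033,-0.019],[-0.0064,0.0352,-0.0026,-0.019],[-0.0064,0.0353,-0.002,-0.019],[-0.0064,0.0353,-0.0013,-0.019]]
```

>>> arm_command(deltas=[[0, 0.03, -0.004, -0.019], [0, 0.035, -0.003, -0.019], [0, 0.035, -0.003, -0.019], [0, 0.035, -0.002, -0.019], [0, 0.03, -0.001, -0.019], [0, 0, 0, 0], [0, 0, 0, 0]])

```text
t: 16.25
ee_pos: [581.9, -100.9, 284.3]
orientation: [2.017, 0.234, -2.16]
ft_force: [-0.5, 0.8, -4.7]
width: 13.6
```

```bash
python3 - <<'E'
from h import *
print(pose()[1].round(4),injig(pose()[0]))
plan(jw(-25,0,200),np.pi/2+JY,step=40)
E
```

```text
[[-0.0657  0.2354 -0.9697]
 [-0.022  -0.9719 -0.2344]
 [-0.9976  0.0059  0.0691]] [-37.59557522   1.97532586 284.30025018]
t 16.25 p [ 581.9 -100.9  284.3] jawyaw -1.333 q6 1.17 delta mm [ 83.2   1.5 -18.4] rows 1.7  turn about tool x -0.001 F [-0.5  0.8 -4.7] w 13.6
[[0.0277,0.0005,-0.0061,-0.0005],[0.0277,0.0005,-0.0061,-0.0005],[0.0277,0.0005,-0.0061,-0.0005]]
```

```bash
python3 - <<'E'
from h import *
for n,v in [('start',[1.985,.4337,-1.9854]),('0.8',[-2.115,.202,2.123]),('1.15',[-2.146,.179,2.125]),('1.55 down',[-2.136,.171,2.133]),('2.55',[-2.141,.19,2.12]),('3.95 jig',[2.106,.243,-2.088]),('4.65 down',[2.105,.242,-2.084]),('6.45',[2.107,.24,-2.085]),('7.15',[2.094,.255,-2.098]),('7.95',[2.093,.26,-2.088]),('9.25 up',[2.086,.271,-2.102]),('10.3',[2.22,.026,-2.189]),('11.2',[-2.19,.109,2.159]),('11.85',[-2.179,.132,2.139]),('12.25',[-2.185,.123,2.133]),('12.55',[-2.189,.114,2.127]),('13.6',[-2.19,.112,2.125]),('14.5',[-2.182,.129,2.147]),('15.55',[2.101,.13,-2.171]),('16.25',[2.017,.234,-2.16])]:
    R=Rn.from_rotvec(v).as_matrix(); print(n,'pitch',R[2,2].round(3),'roll',R[2,1].round(3))
E
```

```text
start pitch -0.0 roll -0.002
0.8 pitch 0.004 roll -0.002
1.15 pitch -0.01 roll 0.001
1.55 down pitch -0.001 roll -0.004
2.55 pitch -0.01 roll 0.001
3.95 jig pitch -0.008 roll 0.003
4.65 down pitch -0.009 roll 0.006
6.45 pitch -0.01 roll 0.006
7.15 pitch 0.001 roll -0.003
7.95 pitch -0.002 roll -0.0
9.25 up pitch 0.006 roll -0.011
10.3 pitch -0.014 roll 0.005
11.2 pitch -0.014 roll 0.004
11.85 pitch -0.019 roll -0.0
12.25 pitch -0.024 roll -0.005
12.55 pitch -0.028 roll -0.011
13.6 pitch -0.029 roll -0.012
14.5 pitch -0.016 roll 0.004
15.55 pitch 0.034 roll 0.02
16.25 pitch 0.069 roll 0.006
```

>>> arm_command(deltas=[[0, 0, 0, 0], [0, 0, 0, 0]])

```text
t: 16.45
ee_pos: [580.0, -99.4, 281.1]
orientation: [2.011, 0.237, -2.166]
ft_force: [0.1, -0.3, -3.8]
width: 13.8
```

```bash
python3 - <<'E'
from h import *
print(pose()[1].round(4),injig(pose()[0]),pose()[2]['joint_torque'].round(1),pose()[2]['qpos'].round(3))
E
```

```text
[[-0.0712  0.2358 -0.9692]
 [-0.0207 -0.9718 -0.2349]
 [-0.9972  0.0033  0.0741]] [-39.10587236   3.8273379  281.09853987] [ -0.5 -53.6 -29.7  -0.2   0.3  -0. ] [-0.174  0.363  1.641 -0.035  1.204  1.172]
```

```bash
python3 - <<'E'
from h import *
plan(jw(-15,0,150),np.pi/2+JY,n=4)
E
```

```text
t 16.45 p [580.  -99.4 281.1] jawyaw -1.333 q6 1.17 delta mm [129.    3.4 -33.8] rows 2.7  turn about tool x -0.001 F [ 0.1 -0.3 -3.8] w 13.8
[[0.0322,0.0008,-0.0084,-0.0002],[0.0322,0.0008,-0.0084,-0.0002],[0.0322,0.0008,-0.0084,-0.0002],[0.0322,0.0008,-0.0084,-0.0002]]
```

>>> arm_command(deltas=[[0.03, 0.001, -0.008, 0], [0.04, 0.001, -0.011, 0], [0.04, 0.001, -0.011, 0]])

```text
t: 16.75
ee_pos: [606.4, -95.1, 172.9]
orientation: [2.023, 0.236, -2.149]
ft_force: [-0.1, 0.8, -4.3]
width: 13.8
```

```bash
python3 - <<'E'
from h import *
import pickle
print(pose()[1].round(4),injig(pose()[0]))
ctrl.get_image('side')
pickle.dump((ctrl.get_calibration('wrist'),pose()[:2]),open('w11.pkl','wb'))
im=ctrl.get_image('wrist')[:,:,::-1]
print(pose()[1].round(4),injig(pose()[0]))
cv2.imwrite('pics/w11.png',im)
crop(ctrl.get_image('side')[:,:,::-1],230,180,390,300,5,'pics/s11.png')
E
```

```text
[[-0.0577  0.239  -0.9693]
 [-0.0228 -0.971  -0.2381]
 [-0.9981  0.0084  0.0614]] [-12.45336515   1.783115   172.90148288]
[[-0.0694  0.2393 -0.9685]
 [-0.0208 -0.9709 -0.2385]
 [-0.9974  0.0036  0.0724]] [-15.85594977   3.34218955 167.98142525]
```

View pics/w11.png

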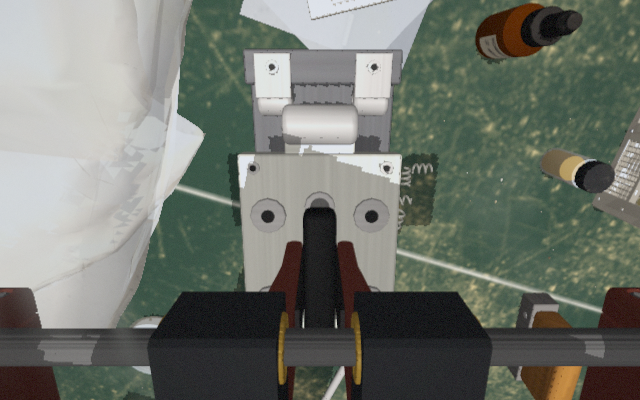

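View pics/s11.png

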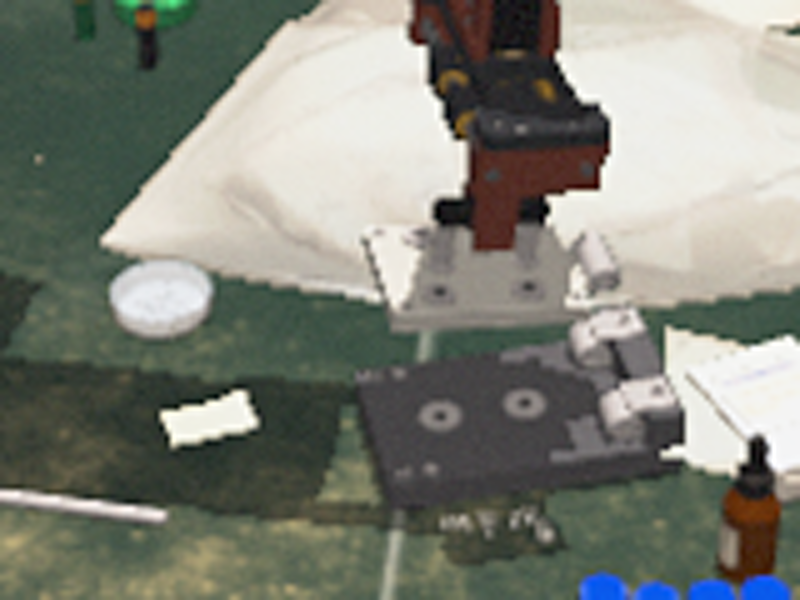

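```bash
python3 - <<'E'
from h import *
i=cv2.imread('pics/w11.png'); crop(i,230,40,420,180,4.2,'pics/w11k.png')
E
```

```text
(no output)
```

View pics/w11k.png

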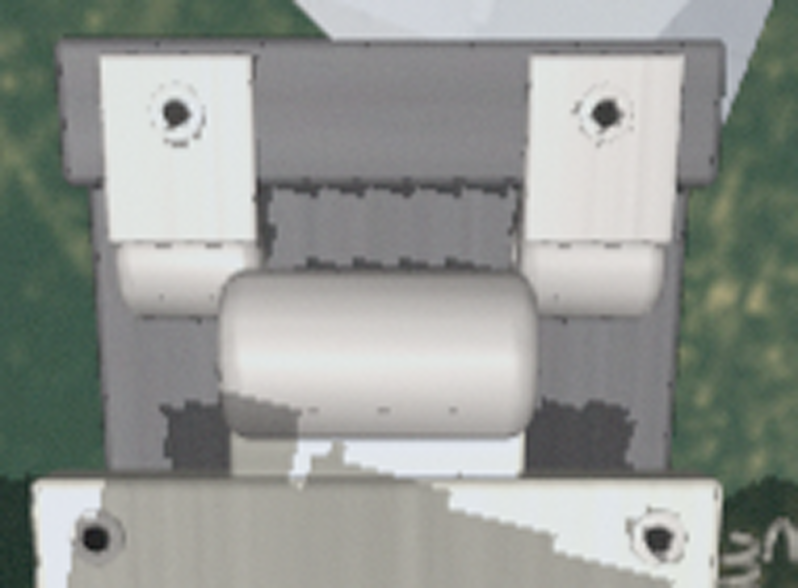

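```bash
python3 - <<'E'
from h import *
import pickle; c,(p,R)=pickle.load(open('w11.pkl','rb'))
from scipy.optimize import least_squares
k=lambda x,y:np.array((230+x/4.2,40+y/4.2))
P=[((63,52,48),k(66,183)),((63,-52,48),k(717,184))]
L=[(52,24,k(97,215)),(52,24,k(107,440)),(-52,24,k(684,220)),(-52,24,k(667,440)),(21,50,k(257,100)),(-21,50,k(528,100)),(45,50,k(100,60)),(-45,50,k(685,60))]
def res(s):
    j=np.array([s[0],s[1],0]);r=[]
    for X,u in P: r+=list(proj('w',jw(*X,j,s[2]),c)-u)
    for y,z,u in L:
        X=unproj('w',u,z,c)-j; r.append((-X[0]*np.sin(s[2])+X[1]*np.cos(s[2])-y)*1.5)
    return np.array(r)
s=least_squares(res,[618,-97,.22]); print(s.x,res(s.x).round(1))
# pose of tcp in this jig frame
j=np.array([s.x[0],s.x[1],0]);d=p-j;a=s.x[2];print('tcp in jig',d[0]*np.cos(a)+d[1]*np.sin(a),-d[0]*np.sin(a)+d[1]*np.cos(a),'jaw yaw - jig',np.arctan2(R[1,1],R[0,1])+np.pi/2-a)
# leaf knuckle ends in camera: y in tool frame
C=np.array(c['R'])
# camera -> tool
for u,v in [(219,355),(537,355),(32,482),(721,482)]:
    ray=C.T@np.array([(k(u,v)[0]-c['cx'])/c['fx'],(k(u,v)[1]-c['cy'])/c['fy'],1]); Cc=-C.T@c['t']
    rt=R.T@ray; ct=R.T@(Cc-p)
    for dep in ([40] if v<400 else [43]): # tool x depth
        l=(dep-ct[0])/rt[0]; print(u,v,(ct+rt*l).round(1))
E
```

```text
[ 6.18897875e+02 -9.41650193e+01  2.37367887e-01] [-1.8 -0.   1.8  0.3 -2.4 -1.6  1.7  2.1 -0.6  0.6 -1.3  1.4]
tcp in jig -14.717293274002984 3.489501753712396 jaw yaw - jig 0.004218226915739615
219 355 [ 40.  -17.2 -64.7]
537 355 [ 40.   19.2 -64.7]
32 482 [ 43.  -40.2 -49.7]
721 482 [ 43.   41.8 -49.6]
```

```bash
sed -i 's/^J=np.*/J=np.array([618.9,-94.1,0]); JY=0.2375/' h.py; python3 - <<'E'
from h import *
print(injig(pose()[0]))
plan(jw(-15,0.9,122),np.pi/2+JY,n=2)
E
```

```text
[-14.81688273   2.79341132 170.90953544]
t 16.9 p [603.8 -94.9 170.9] jawyaw -1.329 q6 1.19 delta mm [48.8  1.6 -3.2] rows 1.0  turn about tool x 0.004 F [ 0.3 -0.2 -2.5] w 13.9
[[0.0244,0.0008,-0.0016,0.002],[0.0244,0.0008,-0.0016,0.002]]
```

>>> arm_command(deltas=[[0.022, 0.001, -0.002, 0.002], [0.02, 0.001, -0.0015, 0.002], [0, 0, 0, 0]])

```text
t: 17.2
ee_pos: [608.2, -96.0, 134.8]
orientation: [2.023, 0.234, -2.15]
ft_force: [-1.1, 1.0, -3.5]
width: 14.0
```

```bash
python3 - <<'E'
from h import *
import pickle
ctrl.get_image('side')
print(pose()[1].round(4),injig(pose()[0]))
pickle.dump((ctrl.get_calibration('wrist'),pose()[:2]),open('w12.pkl','wb'))
im=ctrl.get_image('wrist')[:,:,::-1]
crop(im,230,40,420,180,4.2,'pics/w12k.png')
plan(jw(-15,0.9,100),np.pi/2+JY,n=2)
E
```

```text
[[-0.0557  0.2373 -0.9698]
 [-0.0234 -0.9714 -0.2364]
 [-0.9982  0.0095  0.0597]] [-10.01025712   0.36802138 136.23001036]
t 17.3 p [609.6 -96.2 136.8] jawyaw -1.331 q6 1.19 delta mm [37.1 -1.2  3.4] rows 0.7  turn about tool x 0.002 F [ 0.1 -0.2 -3.8] w 14.1
[[0.0185,-0.0006,0.0017,0.0011],[0.0185,-0.0006,0.0017,0.0011]]
```

View pics/w12k.png

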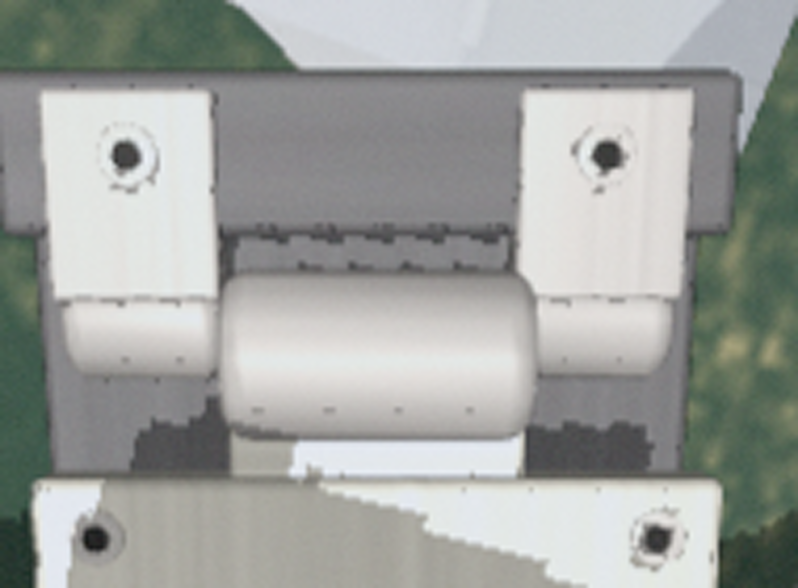

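>>> arm_command(deltas=[[0.015, -0.0015, 0.003, 0.002], [0.012, 0, 0, 0]])

```text
t: 17.5
ee_pos: [607.7, -96.3, 114.0]
orientation: [2.035, 0.228, -2.137]
ft_force: [-0.6, -0.2, -3.7]
width: 13.9
```

```bash
python3 - <<'E'
from h import *
import pickle
ctrl.get_image('side')
print(pose()[1].round(4),injig(pose()[0]))
pickle.dump((ctrl.get_calibration('wrist'),pose()[:2]),open('w13.pkl','wb'))
im=ctrl.get_image('wrist')[:,:,::-1]
crop(im,230,40,420,180,4.2,'pics/w13k.png')
plan(jw(-14,1.1,85),np.pi/2+JY,n=2)
E
```

```text
[[-0.0474  0.2354 -0.9707]
 [-0.0248 -0.9718 -0.2345]
 [-0.9986  0.013   0.0519]] [-11.98411353   0.5812662  112.20631953]
t 17.6 p [606.9 -96.3 112.5] jawyaw -1.333 q6 1.2 delta mm [27.6 -0.8  0.4] rows 0.6  turn about tool x 0.000 F [-0.9  0.3 -3.6] w 13.9
[[0.0138,-0.0004,0.0002,0.0001],[0.0138,-0.0004,0.0002,0.0001]]
```

View pics/w13k.png

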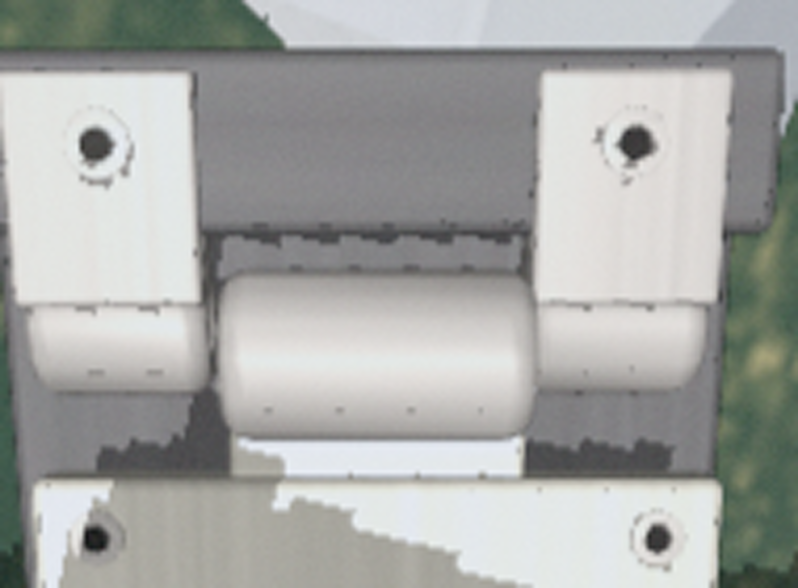

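>>> arm_command(deltas=[[0.01, -0.001, 0, 0], [0.01, 0, 0, 0]])

```text
t: 17.8
ee_pos: [606.7, -96.0, 92.6]
orientation: [2.035, 0.228, -2.138]
ft_force: [-0.6, 0.6, -4.3]
width: 13.9
```

```bash
python3 - <<'E'
from h import *
import pickle
ctrl.get_image('side')
print(pose()[1].round(4),injig(pose()[0]),pose()[2]['ft_force'].round(1))
im=ctrl.get_image('wrist')[:,:,::-1]
crop(im,230,40,420,180,4.2,'pics/w14k.png')
plan(jw(-14,1.1,85),np.pi/2+JY,n=2)
E
```

```text
[[-0.0482  0.2354 -0.9707]
 [-0.0248 -0.9718 -0.2344]
 [-0.9985  0.0127  0.0527]] [-13.16190302   1.24229679  90.95438325] [-0.6  0.9 -5.2]
t 17.9 p [605.7 -96.   91.5] jawyaw -1.333 q6 1.2 delta mm [6.5 0.1 0.4] rows 0.1  turn about tool x 0.000 F [-0.2  0.4 -4.5] w 13.7
[[0.0033,0.0001,0.0002,0.0],[0.0033,0.0001,0.0002,0.0]]
```

View pics/w14k.png

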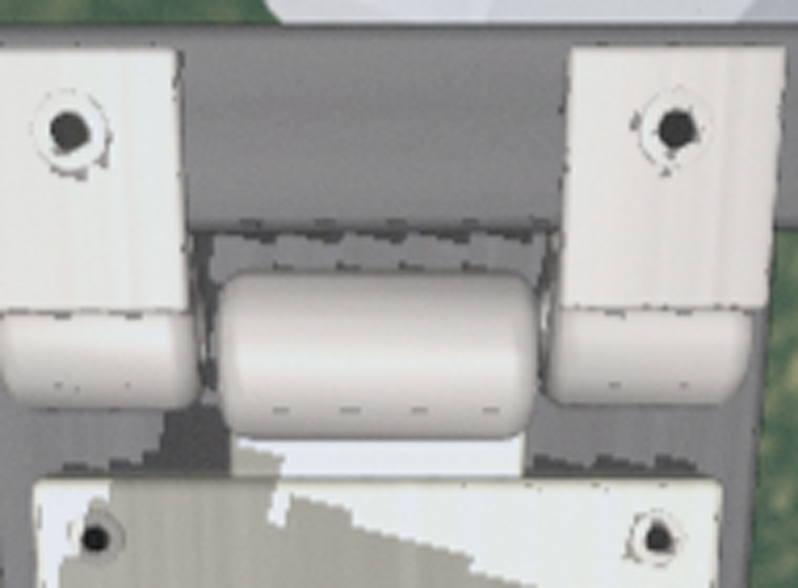

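>>> arm_command(deltas=[[0.004, 0, 0, 0], [0.002, 0, 0, 0]])

```text
t: 18.1
ee_pos: [605.6, -96.2, 84.9]
orientation: [2.032, 0.229, -2.141]
ft_force: [0.1, -0.2, -3.7]
width: 13.9
```

```bash
python3 - <<'E'
from h import *
print(pose()[1].round(4),injig(pose()[0]),pose()[2]['ft_force'].round(1))
E
```

```text
[[-0.049   0.2353 -0.9707]
 [-0.0246 -0.9718 -0.2344]
 [-0.9985  0.0124  0.0534]] [-13.46118032   1.11189209  84.89971678] [ 0.1 -0.2 -3.7]
```

>>> arm_command(deltas=[[0.002, 0, 0, 0], [0.002, 0, 0, 0]])

```text
t: 18.3
ee_pos: [604.6, -96.8, 81.6]
orientation: [2.03, 0.229, -2.143]
ft_force: [-6.8, -2.7, 7.6]
width: 13.8
```

```bash
python3 - <<'E'
from h import *
print(pose()[1].round(4),injig(pose()[0]),pose()[2]['ft_force'].round(1))
E
```

```text
[[-0.0511  0.2356 -0.9705]
 [-0.0253 -0.9718 -0.2346]
 [-0.9984  0.0126  0.0556]] [-14.57212335   0.72587793  81.62847894] [-6.8 -2.7  7.6]
```

>>> arm_command(deltas=[[0.002, 0, 0, 0], [0.002, 0, 0, 0]])

```text
t: 18.5
ee_pos: [603.3, -97.6, 79.4]
orientation: [2.027, 0.228, -2.145]
ft_force: [-5.6, -0.6, 7.9]
width: 13.7
```

```bash
python3 - <<'E'
from h import *
print(pose()[1].round(4),injig(pose()[0]),pose()[2]['ft_force'].round(1))
im=ctrl.get_image('wrist')[:,:,::-1]; cv2.imwrite('pics/w15.png',im)
crop(im,230,40,420,180,4.2,'pics/w15k.png')
crop(ctrl.get_image('side')[:,:,::-1],270,210,390,300,6.6,'pics/s15.png')
print(pose()[1].round(4),injig(pose()[0]),pose()[2]['ft_force'].round(1))
E
```

```text
[[-0.0533  0.2355 -0.9704]
 [-0.0259 -0.9718 -0.2344]
 [-0.9982  0.0127  0.0579]] [-16.02870924   0.3023672   79.44673916] [-5.6 -0.6  7.9]
[[-0.0533  0.2355 -0.9704]
 [-0.0259 -0.9718 -0.2344]
 [-0.9982  0.0126  0.0579]] [-16.02620318   0.31564291  79.41503744] [-6.2 -1.8  6.2]
```

View pics/w15k.png

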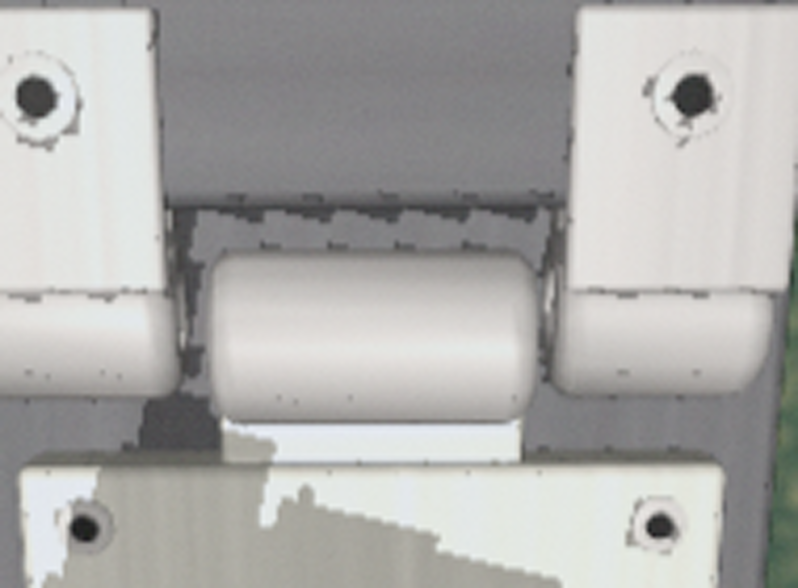

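View pics/s15.png

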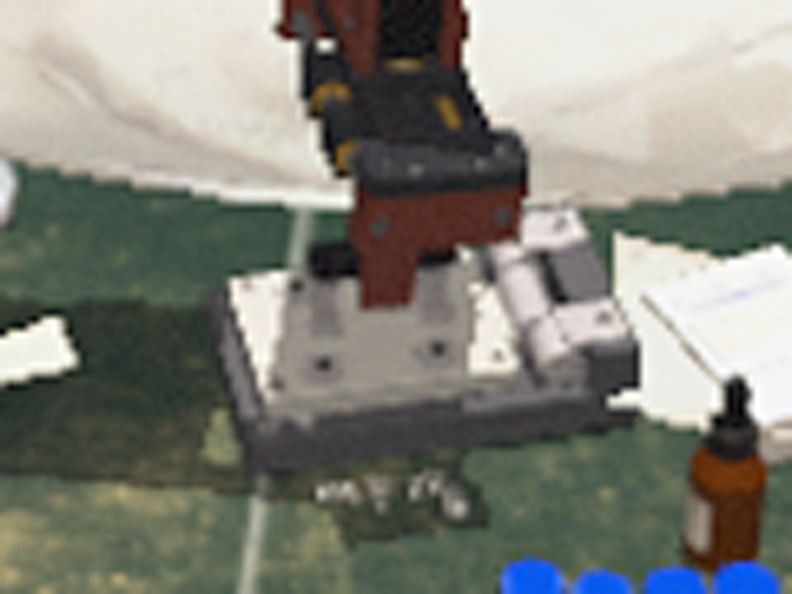

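>>> arm_command(deltas=[[0.0015, 0, -0.002, 0], [0.0015, 0, -0.002, 0]])

```text
t: 18.8
ee_pos: [603.2, -97.6, 78.7]
orientation: [2.018, 0.229, -2.153]
ft_force: [-11.3, -1.1, 14.5]
width: 13.7
```

```bash
python3 - <<'E'
from h import *
im=ctrl.get_image('wrist')[:,:,::-1]; cv2.imwrite('pics/w16.png',im)
crop(im,230,40,420,180,4.2,'pics/w16k.png')
print(pose()[1].round(4),injig(pose()[0]),pose()[2]['ft_force'].round(1))
E
```

```text
[[-0.0617  0.2357 -0.9699]
 [-0.0267 -0.9718 -0.2344]
 [-0.9977  0.0114  0.0662]] [-16.01466223   0.29423626  78.71697196] [-11.9  -2.2  13. ]
```

View pics/w16k.png

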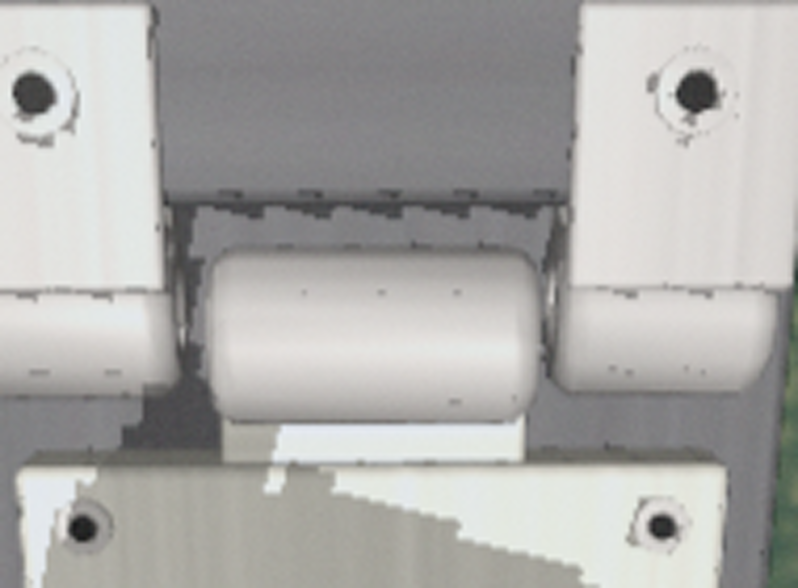

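>>> arm_command(deltas=[[-0.0005, 0, -0.003, 0], [-0.0003, 0, -0.001, 0]])

```text
t: 19.05
ee_pos: [607.0, -97.0, 80.4]
orientation: [2.019, 0.228, -2.153]
ft_force: [0.2, -0.6, -4.1]
width: 13.9
```

```bash
python3 - <<'E'
from h import *
im=ctrl.get_image('wrist')[:,:,::-1]; cv2.imwrite('pics/w17.png',im)
crop(im,230,40,420,180,4.2,'pics/w17k.png')
print(pose()[1].round(4),injig(pose()[0]),pose()[2]['ft_force'].round(1))
E
```

```text
[[-0.0614  0.2354 -0.97  ]
 [-0.027  -0.9718 -0.2341]
 [-0.9978  0.0118  0.066 ]] [-1.21788480e+01  1.50134875e-02  8.03334579e+01] [-0.5 -0.  -4. ]
```

View pics/w17k.png

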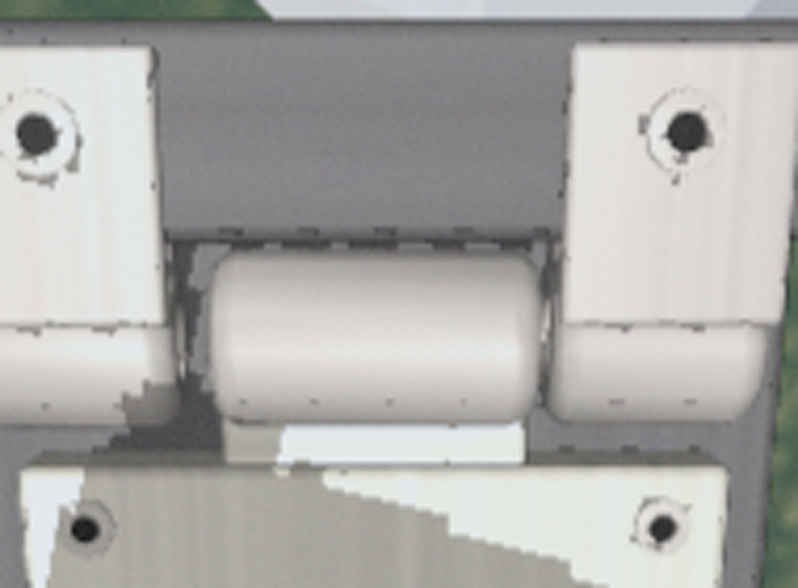

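>>> arm_command(deltas=[[0.0015, -0.0008, -0.001, 0], [0.0015, 0, -0.0003, 0]])

```text
t: 19.3
ee_pos: [608.0, -96.1, 78.6]
orientation: [2.018, 0.228, -2.154]
ft_force: [-11.4, 0.2, 26.4]
width: 13.4
```

```bash
python3 - <<'E'
from h import *
im=ctrl.get_image('wrist')[:,:,::-1]; cv2.imwrite('pics/w18.png',im)
crop(im,230,40,420,180,4.2,'pics/w18k.png')
print(pose()[1].round(4),injig(pose()[0]),pose()[2]['ft_force'].round(1))
E
```

```text
[[-0.062   0.2355 -0.9699]
 [-0.0273 -0.9718 -0.2342]
 [-0.9977  0.012   0.0667]] [-11.10887265   0.65097139  78.62018219] [-6.4 -1.  13.1]
```

View pics/w18k.png

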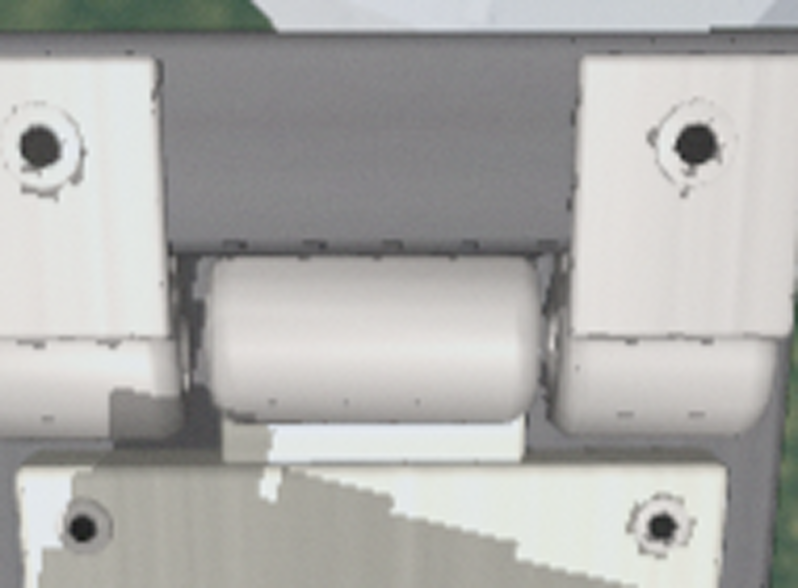

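>>> arm_command(deltas=[[-0.0005, 0, 0.0015, 0], [0, 0, 0, 0]])

```text
t: 19.55
ee_pos: [607.0, -96.3, 79.5]
orientation: [2.019, 0.228, -2.152]
ft_force: [0.5, -0.7, -3.9]
width: 13.8
```

```bash
python3 - <<'E'
from h import *
im=ctrl.get_image('wrist')[:,:,::-1]; cv2.imwrite('pics/w19.png',im)
crop(im,230,40,420,180,4.2,'pics/w19k.png')
print(pose()[1].round(4),injig(pose()[0]),pose()[2]['ft_force'].round(1))
E
```

```text
[[-0.0607  0.2355 -0.97  ]
 [-0.0272 -0.9718 -0.2342]
 [-0.9978  0.0122  0.0655]] [-11.99727749   0.74984662  79.33433944] [ 0.4  0.5 -4.3]
```

View pics/w19k.png

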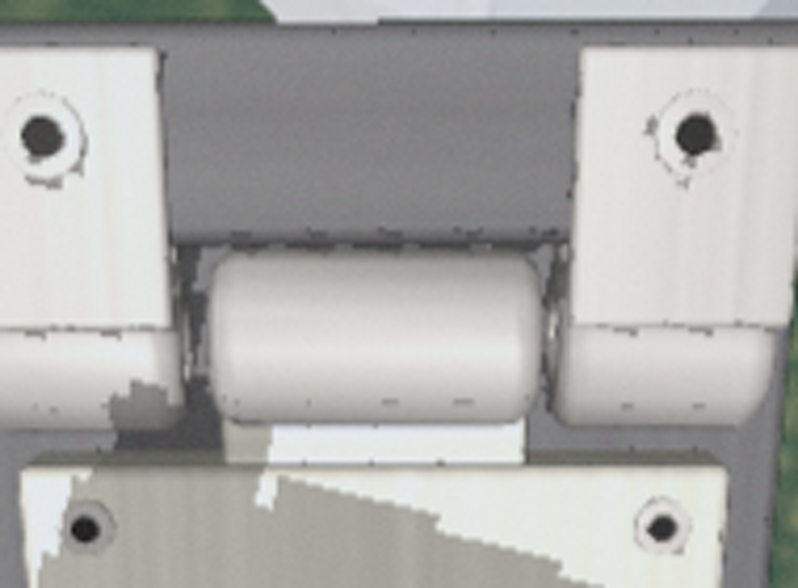

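>>> arm_command(deltas=[[0.0012, 0, 0.0001, 0], [0.001, 0, 0.0001, 0]])

```text
t: 19.8
ee_pos: [606.9, -96.4, 78.6]
orientation: [2.018, 0.228, -2.153]
ft_force: [-5.2, 2.4, 14.2]
width: 13.5
```

```bash
python3 - <<'E'
from h import *
import pickle
pickle.dump((ctrl.get_calibration('wrist'),pose()[:2]),open('w20.pkl','wb'))
im=ctrl.get_image('wrist')[:,:,::-1]; cv2.imwrite('pics/w20.png',im)
crop(im,230,40,420,180,4.2,'pics/w20k.png')
i=ctrl.get_image('side')[:,:,::-1];cv2.imwrite('pics/side20.png',i); crop(i,270,210,390,300,6.6,'pics/s20.png')
print(pose()[1].round(4),injig(pose()[0]),pose()[2]['ft_force'].round(1),pose()[2]['t'])
E
```

```text
[[-0.0609  0.2355 -0.97  ]
 [-0.0275 -0.9718 -0.2342]
 [-0.9978  0.0124  0.0657]] [-12.19137455   0.55136846  78.63148699] [-4.5  0.2  9.9] 19.9
```

View pics/w20k.png

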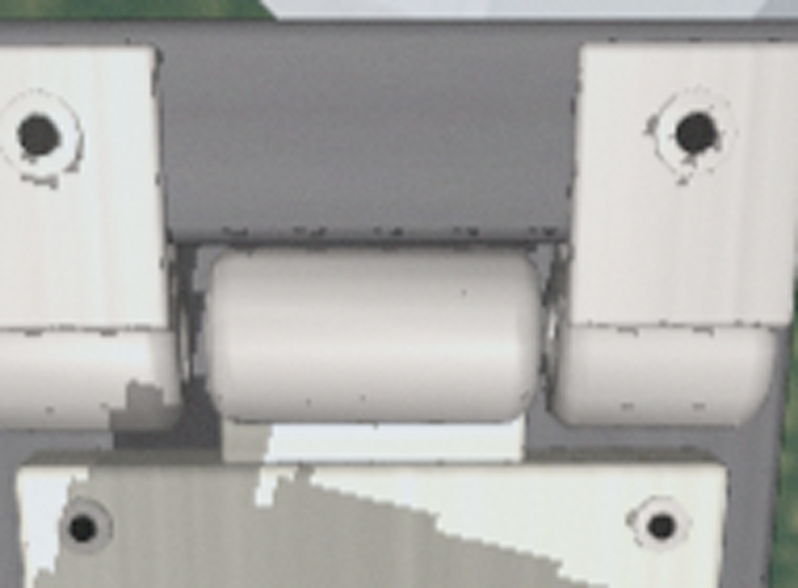

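View pics/s20.png

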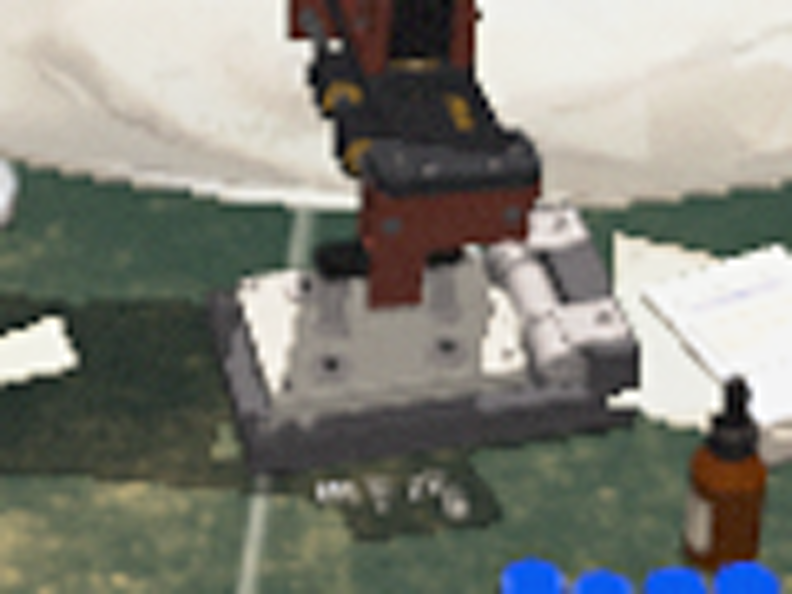

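```bash
python3 - <<'E'
from h import *
import pickle; c,(p,R)=pickle.load(open('w20.pkl','rb'))
# tool-frame camera
def pr(al,X,dx=0,dz=0):
    # leaf pts in leaf frame -> relative to bar pivot (4.1,0,48.9 approx), leaf flat when tool pitch = al0
    pit=-0.0296+al  # tool pitch for which leaf flat
    # leaf frame axes in tool: build leaf=world with x fwd; tool axes for pitch pit
    b=np.array([4.1,0,48.9]); v=np.array(X)-b
    tx=np.array([-np.sin(pit),0,-np.cos(pit)]); tz=np.array([-np.cos(pit),0,np.sin(pit)]); ty=np.cross(tz,tx)
    t=np.array([v@tx,v@ty,v@tz])+np.array([6+dx,0,dz])
    w=p+R@t
    u=proj('w',w,c); return ((u-[230,40])*4.2).round(0)
for al in (0,.05,.095,.14):
    print(al,[pr(al,X).tolist() for X in [(55,42,12),(55,-42,12),(59.5,0,10),(69.5,18.5,20),(69.5,-18.5,20)]])
# absolute fit: leaf flat assumption in world
from scipy.optimize import least_squares
k=lambda x,y:np.array((230+x/4.2,40+y/4.2))
full=lambda x,y:np.array((x,y))
E
python3 - <<'E'
import cv2
i=cv2.imread('pics/w20.png'); cv2.imwrite('pics/w20l.png',cv2.resize(i[130:300,220:420],None,fx=3.9,fy=3.4,interpolation=cv2.INTER_CUBIC))
E
```

```text
0 [[20.0, 479.0], [721.0, 479.0], [370.0, 440.0], [205.0, 358.0], [534.0, 358.0]]
0.05 [[14.0, 467.0], [726.0, 466.0], [370.0, 426.0], [201.0, 347.0], [538.0, 347.0]]
0.095 [[8.0, 456.0], [732.0, 456.0], [370.0, 414.0], [198.0, 338.0], [541.0, 338.0]]
0.14 [[3.0, 447.0], [737.0, 446.0], [370.0, 403.0], [194.0, 330.0], [544.0, 329.0]]
```

View pics/w20.png

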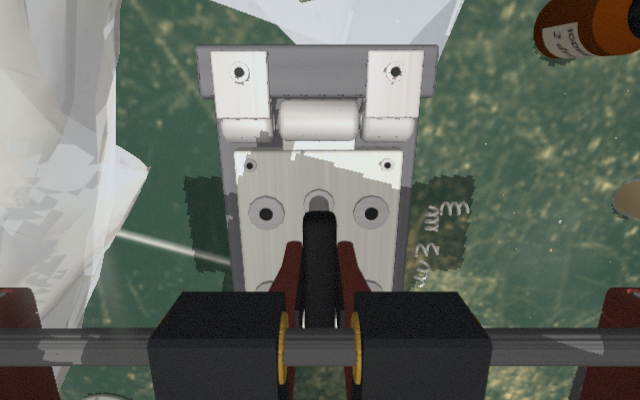

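```bash
python3 - <<'E'
from h import *
import pickle; c,(p,R)=pickle.load(open('w20.pkl','rb'))
from scipy.optimize import least_squares
def pr(s,X):
    al,dx,dy,dz,yaw=s
    pit=al; b=np.array([4.1,0,48.9]); v=np.array(X,float)-b
    v=Rn.from_rotvec([0,0,yaw]).apply(v)
    tx=np.array([-np.sin(pit),0,-np.cos(pit)]); tz=np.array([-np.cos(pit),0,np.sin(pit)]); ty=np.cross(tz,tx)
    t=np.array([v@tx,v@ty,v@tz])+np.array([6+dx,dy,dz])
    return proj('w',p+R@t,c)
k=lambda x,y:np.array((230+x/4.2,40+y/4.2))
def fit(obs,hx=48,hy=34.5):
    P=[((55,42,12),obs[0]),((55,-42,12),obs[1])]
    def res(s):
        r=[]
        for X,u in P: r+=list(pr(s,X)-k(*u))
        HX,HY=s[5],s[6]
        for sg,u in zip((1,-1),obs[2:4]): r+=list(pr(s[:5],(HX,sg*HY,12))-k(*u))
        # knuckle ends (silhouette at mid height ~ z 14), plus front-lower silhouette
        r+=[pr(s[:5],(69.5,18.5,14))[0]-k(obs[4],0)[0],pr(s[:5],(69.5,-18.5,14))[0]-k(obs[5],0)[0]]
        r+=[pr(s[:5],(60.5,0,14))[1]-k(0,obs[6])[1], pr(s[:5],(69.5+6,0,10+8))[1]-k(0,obs[7])[1]]
        r+=list((np.array(s[5:7])-[48,34.5])*0.0)
        return np.array(r)
    return res
def wrap(res): return lambda s: res(list(s))
import types
def fitall(obs):
    def res(s):
        r=[]
        for X,u in [((55,42,12),obs[0]),((55,-42,12),obs[1]),((HX,HY,12),obs[2]),((HX,-HY,12),obs[3])]: r+=list(pr(s,X)-k(*u))
        r+=[pr(s,(69.5,18.5,14))[0]-k(obs[4],0)[0],pr(s,(69.5,-18.5,14))[0]-k(obs[5],0)[0]]
        r+=[pr(s,(60.5,0,14))[1]-k(0,obs[6])[1], pr(s,(75.5,0,18))[1]-k(0,obs[7])[1]]
        return np.array(r)
    f=least_squares(res,[0,0,0,0,0]); return f.x.round(4),res(f.x).round(2)
HX,HY=48,34.5
A=[(32,480),(722,480),(95,538),(657,538),219,537,437,270]
B=[(17,466),(725,466),(82,527),(662,527),207,540,422,250]
print(fitall(A));print(fitall(B))
E
```

```text
(array([-2.4580e-01, -8.8571e+00,  7.3280e-01, -9.6174e+00, -1.6000e-03]), array([-0.88, -1.  ,  0.87, -0.86, -0.96, -0.91,  1.4 , -0.8 ,  0.54,
       -0.97, -2.15,  5.54]))
(array([-2.22700e-01, -1.28835e+01,  1.66800e-01, -1.08444e+01,
       -1.60000e-03]), array([-1.01, -0.9 ,  1.57, -0.76, -1.03, -1.08,  1.1 , -0.96,  1.01,
       -1.62, -2.14,  5.62]))
```

```bash
python3 - <<'E'
from h import *
import pickle; c,(p,R)=pickle.load(open('w20.pkl','rb'))
from scipy.optimize import least_squares
def pr(s,X):
    pit,dx,dy,dz,yaw=s; b=np.array([4.1,0,48.9]); v=Rn.from_rotvec([0,0,yaw]).apply(np.array(X,float)-b)
    tx=np.array([-np.sin(pit),0,-np.cos(pit)]); tz=np.array([-np.cos(pit),0,np.sin(pit)]); ty=np.cross(tz,tx)
    return (proj('w',p+R@(np.array([v@tx,v@ty,v@tz])+np.array([6+dx,dy,dz])),c)-[230,40])*4.2
F=[(55,42,12),(55,-42,12),(48,34.5,12),(48,-34.5,12),(69.5,18.5,14),(69.5,-18.5,14),(60.5,0,14),(75,0,18)]
def vec(s): 
    q=[pr(s,X) for X in F]; return np.array(list(np.r_[q[0],q[1],q[2],q[3]])+[q[4][0],q[5][0],q[6][1],q[7][1]])
A=np.array([32,480,722,480,95,538,657,538,219,537,437,270.]);B=np.array([17,466,725,466,82,527,662,527,207,540,422,250.])
bias=A-vec([-.0296,0,0,0,0]); print(bias.round(1))
sc=B-bias
for name,fix in (('full',None),('nodx',1)):
    def res(s):
        s=list(s)
        if fix: s[1]=0
        return vec(s)-sc
    f=least_squares(res,[0,0,0,0,0]); Jm=f.jac; print(name,f.x.round(4),res(f.x).round(1),'cost',f.cost)
    try: print(np.sqrt(np.diag(np.linalg.inv(Jm.T@Jm))).round(4))
    except Exception: pass
E
```

```text
[ 12.1   0.6   1.5   1.2   9.6   0.8   1.8   1.2   8.3   7.8   2.7 -37.7]
full [-1.8500e-02 -4.3753e+00 -5.4550e-01 -1.9013e+00 -2.0000e-04] [-0.5  0.4  3.   0.5 -0.3 -0.8 -1.2 -0.7  1.9 -2.8  0.   0.6] cost 11.764746280092957
[0.0166 0.798  0.0891 0.5989 0.0015]
nodx [ 6.3100e-02 -5.9987e+00 -5.4840e-01  9.1680e-01 -2.0000e-04] [-0.3 -0.7  2.7 -0.5  0.9 -2.9 -2.3 -2.8  0.9 -1.9  1.   5.1] cost 30.394441192045253
```

```bash
python3 - <<'E'
from h import *
c=ctrl.get_calibration('side')
i=cv2.imread('pics/side20.png')
S=9; x0,y0,x1,y1=295,225,375,290
a=cv2.resize(i[y0:y1,x0:x1],None,fx=S,fy=S,interpolation=cv2.INTER_CUBIC)
b=a.copy()
def P(X): 
    u=proj('side',X,c); return tuple(int(round(v)) for v in ((u-[x0,y0])*S+S/2))
bx=[(-85,-52,24),(-85,52,24)]
for X in [(-85,-52,24),(-85,52,24),(-85,-52,0),(63,-52,24)]: cv2.circle(b,P(jw(*X)),3,(0,255,255),-1)
for th,col in ((0,(0,255,0)),(.085,(0,0,255))):
    def L(X):
        v=np.array(X,float)-[69.5,0,0]; v=np.array([v[0]*np.cos(th)+v[2]*np.sin(th),v[1],-v[0]*np.sin(th)+v[2]*np.cos(th)])
        return jw(51.9+v[0],v[1]-.5,24+v[2])
    pts=[P(L(X)) for X in [(55,-42,0),(-55,-42,0),(-55,-42,12),(55,-42,12)]]; cv2.polylines(b,[np.array(pts)],True,col,1)
    pts=[P(L(X)) for X in [(-55,-42,12),(-55,42,12),(-55,42,0),(-55,-42,0)]]; cv2.polylines(b,[np.array(pts)],True,col,1)
cv2.imwrite('pics/ov.png',b);cv2.imwrite('pics/ov0.png',a)
E
```

```text
(no output)
```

View pics/ov.png

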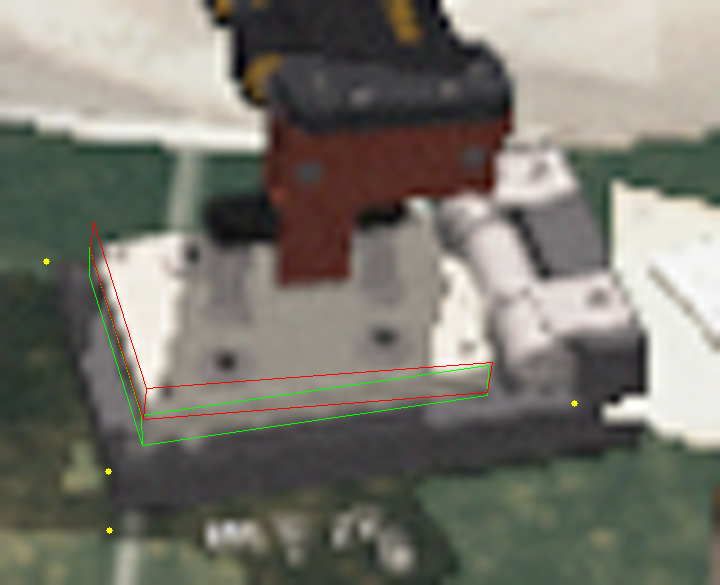

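View pics/ov0.png

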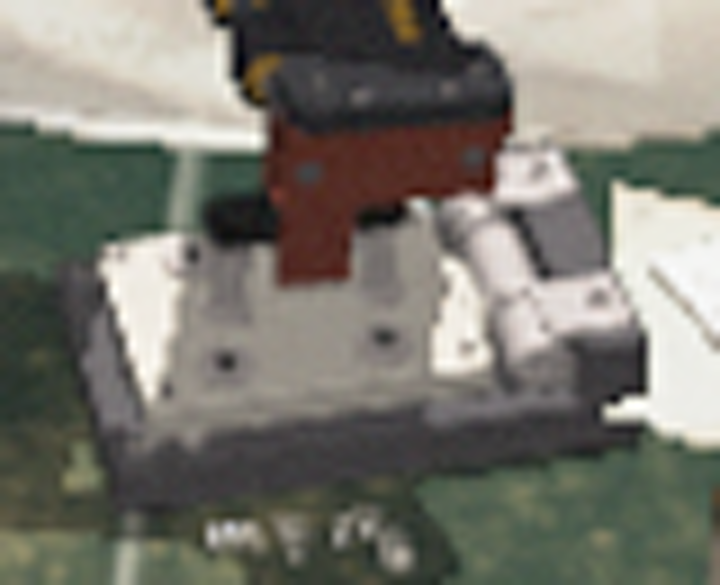

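```bash
python3 - <<'E'
from h import *
i=cv2.imread('pics/side20.png')[255:285,298:370]
a=cv2.resize(i,None,fx=11,fy=18,interpolation=cv2.INTER_NEAREST).astype(float)
a=np.clip((a/255)**0.6*255,0,255)
cv2.imwrite('pics/ov1.png',a)
E
```

```text
[ WARN:0@0.452] global loadsave.cpp:1063 imwrite_ Unsupported depth image for selected encoder is fallbacked to CV_8U.
```

View pics/ov1.png

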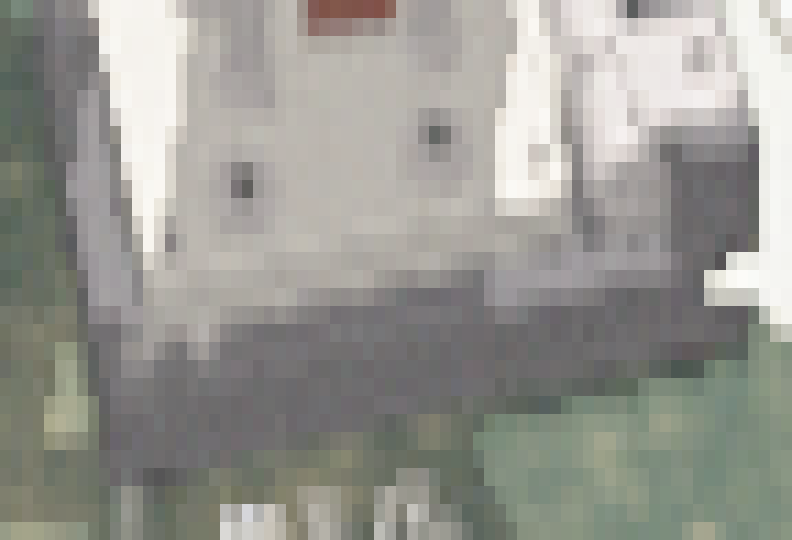

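>>> arm_command(deltas=[[0, 0, 0, 0], [0, 0, 0, 0], [0, 0, 0, 0], [0, 0, 0, 0], [0, 0, 0, 0]], hand=0.04)

```text
t: 20.4
ee_pos: [608.2, -96.4, 78.9]
orientation: [2.021, 0.227, -2.15]
ft_force: [-0.8, 0.5, 0.2]
width: 40.2
```

```bash
python3 - <<'E'
from h import *
im=ctrl.get_image('wrist')[:,:,::-1]; cv2.imwrite('pics/w21.png',im)
crop(im,230,40,420,180,4.2,'pics/w21k.png')
i=ctrl.get_image('side')[:,:,::-1];cv2.imwrite('pics/side21.png',i);crop(i,295,225,375,290,9,'pics/s21.png')
print(pose()[1].round(4),injig(pose()[0]),pose()[2]['ft_force'].round(1),pose()[2]['t'])
E
```

```text
[[-0.0586  0.2357 -0.9701]
 [-0.0278 -0.9717 -0.2344]
 [-0.9979  0.0132  0.0635]] [-10.97537642   0.24455458  78.86184986] [-0.4 -0.5 -0.4] 20.5
```

View pics/w21k.png

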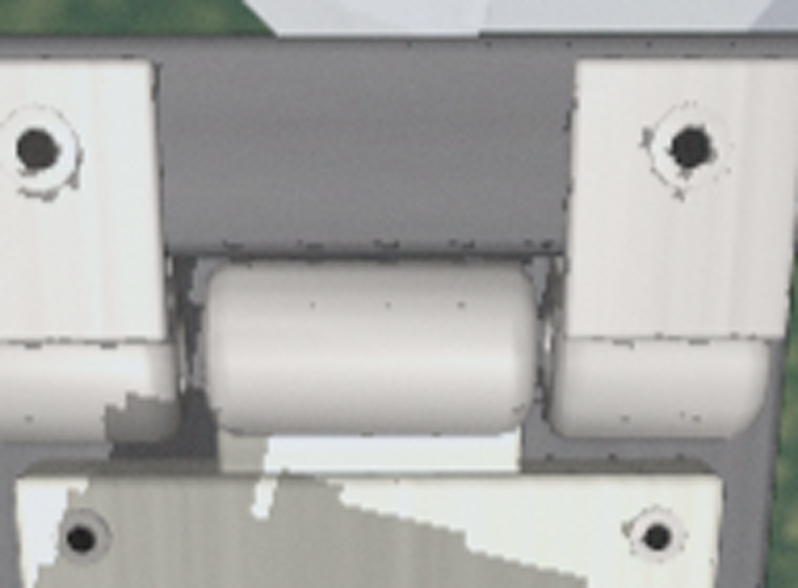

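View pics/s21.png

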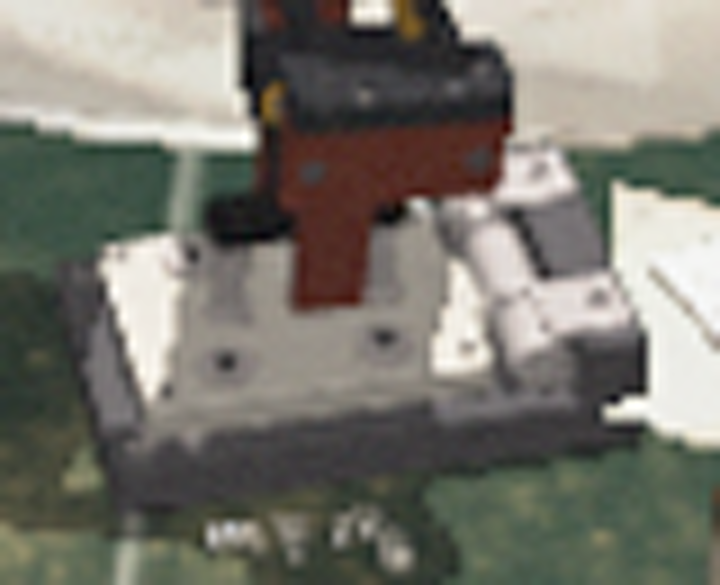

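>>> arm_command(deltas=[[0.0008, -0.0005, 0.0015, 0], [0, 0, 0, 0], [0, 0, 0, 0], [0, 0, 0, 0], [0, 0, 0, 0], [0, 0, 0, 0]], hand=0.002)

```text
t: 21.1
ee_pos: [606.3, -96.5, 77.9]
orientation: [2.02, 0.227, -2.15]
ft_force: [0.2, 0.5, -0.6]
width: 13.8
```

```bash
python3 - <<'E'
from h import *
print(pose()[1].round(4),injig(pose()[0]),pose()[2]['ft_force'].round(1),pose()[2]['t'],pose()[2]['width'])
E
```

```text
[[-0.0588  0.2357 -0.9701]
 [-0.0279 -0.9717 -0.2344]
 [-0.9979  0.0132  0.0637]] [-12.77180742   0.65969387  77.88888097] [ 0.2  0.5 -0.6] 21.1 13.784759855693785
```

Gripped again with the leaf lying flat. Now the final press.

>>> arm_command(deltas=[[0, 0, 0, 0], [0.001, 0, 0, 0]])

```text
t: 21.3
ee_pos: [606.4, -96.5, 77.8]
orientation: [2.02, 0.227, -2.15]
ft_force: [-4.3, 1.5, 17.7]
width: 13.5
```

```bash
python3 - <<'E'
from h import *
im=ctrl.get_image('wrist')[:,:,::-1]; cv2.imwrite('pics/w22.png',im)
crop(im,230,40,420,180,4.2,'pics/w22k.png')
print(pose()[1].round(4),injig(pose()[0]),pose()[2]['ft_force'].round(1),pose()[2]['t'],pose()[2]['width'])
ctrl.get_image('side');ctrl.get_image('side')
print(pose()[2]['ft_force'].round(1),pose()[2]['t'],injig(pose()[0]))
E
```

```text
[[-0.0589  0.2355 -0.9701]
 [-0.0278 -0.9718 -0.2343]
 [-0.9979  0.0132  0.0638]] [-12.77633361   0.64729393  77.85677189] [-2.7  1.1  9. ] 21.35 13.657521054950125
[-1.7  1.1  8.7] 21.45 [-12.76705462   0.65431411  77.86561319]
```

View pics/w22k.png

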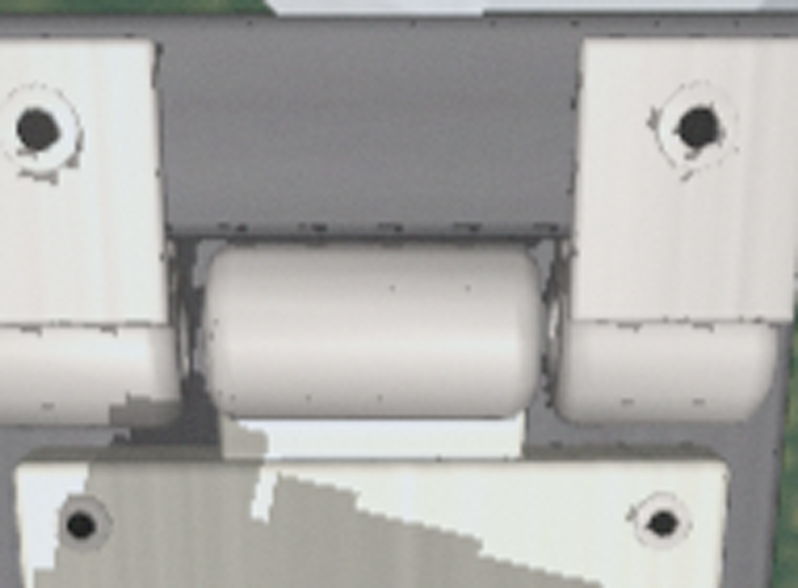

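```bash
python3 - <<'E'
from h import *
print(pose()[2]['ft_force'].round(1),pose()[2]['t'],pose()[2]['width'])
print(ctrl.close_job())
E
```

```text
[-1.7  1.1  8.7] 21.45 13.720446219400879
the job is handed in; nothing more can be done
None
```

I handed the job in at t = 21.45 s, with the gripper still holding the hinge leaf pressed down on the jig. I have no verdict back.

- **Chips and scraper:** I wiped all four chips off the −y side of the base with the scraper. The side and top pictures showed the plate clean and the chips on the bench. The scraper stands on the bench about 270 mm from the jig.
- **Leaf:** I lifted the larger white leaf by its handle and set its knuckle into the gap. Under load the arm sagged, so the tool pitched by about 0.065 rad.
- **Flatness:** My first checks of whether the leaf was flat disagreed: a picture fit gave anything from flat to 0.08 rad nose-down. I opened the jaws, and the leaf did not visibly shift in the side view, so I took it as flat. I then gripped it again and pressed.
- **Last checks:**
  - The last wrist picture put the leaf's knuckle about 0.6 mm forward of the bore line and about 0.3 mm off endways.
  - Grip opening was 13.7 mm on the 14 mm bar.
  - The sensor read 8.7 N upward and steady; with the leaf's weight that is about 12 N on the jig.
- **Not checked at the end:** I took no separate final picture of the bystanders and the pin. Nothing showed them being touched.

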